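# Build up a keyed shaft: hub, sleeve, bearing, collar

### The job

Build up the stepped shaft that stands upright in the round assembly stand, from its shoulder upward: first the flanged hub whose two keyways line up with the two keys on the shaft, flange down, then the distance sleeve, then the ball bearing and last the shaft collar, each slid squarely down until it rests fully home on what is below it. The other hub does not fit: leave it where it lies, and let go of everything at the end.

Things in the scene. Friction and masses are not known exactly. Their poses are not given: they have to be found in the camera images.
- stand: Fixed round grey base 116 mm across, 18 high, origin at its underside's centre. z runs up a steel shaft; heights in mm: shoulder, diameter 54, top at 36; diameter 32 from 36 to 66, with two dark keys 12 wide at +x and -x, from 38 to 63, to 21.5 from the axis; diameter 29 from 66 to 107; nose, diameter 20, to 134; edges bevelled. Undersides when home: hub 36, sleeve 68, bearing 86, collar 109
- hub_opposite_mid (a point): Loose steel hub, 0.55 kg, 32 mm high, flange down: flange 80 mm across, 9 thick, with six small holes; above it a smooth round boss 62 mm in diameter, to be gripped. Bore 35 mm with two keyways OPPOSITE each other, along +x and -x, 15.5 mm wide, reaching 23 mm from the axis; a half turn fits the same. Point: on the axis, 16 mm above the underside; z up
- hub_quarter_mid (a point): The other loose hub: outside, bore and height as the first, but its two keyways lie A QUARTER TURN apart, along +x and +y, so it cannot pass the shaft's keys. Point: on the axis, 16 mm above the underside; z up
- sleeve_mid (a point): Loose distance sleeve: plain bright steel tube, outside diameter 44 mm, bore 32 mm, 18 mm high, standing on end, 0.13 kg. Point: on its axis, 9 mm above the underside; z up
- bearing_mid (a point): Loose ball bearing with a brass-coloured cage: outside diameter 70 mm, bore 32 mm, 23 mm high, lying flat, 0.48 kg. Point: on its axis, 11.5 mm above the underside; z up
- collar_mid (a point): Loose shaft collar: darker steel ring, outside diameter 40 mm, bore 23 mm, 16 mm high, lying flat, 0.12 kg, a small black set screw flush in its rim on two sides. Point: on its axis, 8 mm above the underside; z up
Not all that is in view belongs to the job. Leave any yellow look-alike of the part that bears sleeve_mid alone.

How it is judged:
By the outcome, as a careful person would: the job done as asked, in the order asked, and still so for the second after the job is handed in, with the robot touching nothing.
It also fails if it takes over 125 s, if anything falls off the work surface, if the arm or the gripper's body presses on something with over 40 N, if the wrist force passes 120 N, or if a joint passes its speed limit or range.

### The arm

A 7-joint arm with a two-finger parallel gripper is mounted at the origin on a cart in front of the work surface, level with it; the furniture and walls round the work are solid. World frame = base frame: x ahead of the robot, y to its left, z up, the work surface at z = 0. Lengths are in m, angles in rad, forces in N, time in s.
With the tool pointing down it reaches from about 0.425 to 0.925 m from the base axis. Payload 6.8 kg.
Tool frame: the origin (TCP) lies on the centre line of the jaws, within the pads' length; the fingertips stand 19 mm ahead of it and the grasp point (between the pads) is the TCP (tcp_to_tips is the distance from the TCP to the fingertips, in m); x points along the fingers, y is the direction in which the jaws open and shut, and the axes are right-handed (so a half turn about x gives the same grasp; the last joint's range is limited). The gripper opens to 85 mm and grips with 20 to 120 N. Pads are 22 mm wide; open, the fingers measure 114 mm over their backs; the gripper's body (76 mm by 85 mm) begins 54 mm behind the grasp point. The pads swing forward as they close: fully open they stand 13 mm farther back than shut.
Start: joints at [1.038, 0.477, 0.022, 1.555, -0.011, 1.109, -0.083], TCP at [0.278, -0.615, 0.229] pointing down, gripper open.
Joint ranges: [-2.96, 2.96], [-0.34, 2.1], [-1.41, 1.46], [0.24, 2.44], [-1.37, 4.51], [0.17, 1.92], [-2.96, 2.96]. Speed limits (rad/s): [2.39, 2.39, 3.14, 3.14, 3.14, 3.14, 3.14].

### API

Orientations are given as a unit quaternion [w, x, y, z].
In Python, from station import get_obs, read_camera, hand_in, spot_in, cut_out, tcp_to_tips gives the robot as it stands.
- The arm moves only by the shell command python3 -m jog 'ROWS' [FORCE]. ROWS is JSON, a list of rows, each an object of numbers: "gripper": the closure, from 0 (fully open) to 1 (shut); "dx", "dy", "dz": the shift along the world's x, y, z in m; "rx", "ry", "rz": the turn, a rotation vector about the world's x, y, z in degrees. In form: [{"gripper": .., "dx": .., "dy": .., "dz": .., "rx": .., "ry": .., "rz": ..}, ...]. A call has 1 to 10 rows; each row is the pose to reach, as a shift and turn from the pose commanded when the call began; what a row does not reach only later rows make up. A row lasts 1/10 s, in which the tool goes at most 50 mm and 8.59 degrees, less where a joint would pass 70% of its speed; a pose out of reach is approached as far as the arm can. A call with a gripper value outside its range is refused whole. The fingers move at their own pace and stop on an object; FORCE is the grip in N (left out, the last holds). Time passes only in rows, so rows that repeat a pose let the fingers close. It gives the time, the measured TCP pose, the force and the opening at its end, in the units of the state.
- get_obs(): the state, without advancing time (a new reading comes with each control period).
- read_camera(name): name is "side" or "top"; returns a dict with "pixels" (420x560x3 uint8, blue, green, red), "range_z" (420x560 float32, m along the optical axis (not along the pixel's ray), 0 where there is no reading), "camera_matrix" (3x3 intrinsics, pixels), "cam_to_world" (4x4, takes a point from camera to world coordinates). Camera axes: x right, y down, z forward; pixel columns grow to the right and rows downward; lengths in m; the calibration is good to about 2 mm. A picture is of the moment at which its call begins.
- hand_in(): hands the job in, once; it reports no verdict.
Trained networks look in the newest picture that a camera, given by its name, has taken for a name from the list of things; names that differ only in an ending like _2 or _b are one class to them, and where a whole thing is asked for, a point or a joint stands for the part that bears it (a point fixed in the world has none). Each returns a list of dicts, best first, with "conf" (0 to 1); they miss things now and then, are a little off and sometimes report something else, mostly with a low value. They report only what shows in the picture. A call takes as long as a camera call. They do not tell look-alikes from the thing itself.
- spot_in(camera, label): "box" ([centre column, centre row, width, height] in pixels, round what is visible of it).
- cut_out(camera, label): "mask" (420x560 bool, what is visible of it) and "box" ([centre column, centre row, width, height] in pixels, round what is visible of it).
The state is a dict: "t": time; "q": joint angles; "joint_vel": joint speeds; "joint_torque": joint torques, N m; "eef_pos": TCP position; "tool_rot": TCP orientation; "contact_force": force on the tool from outside, world axes, zero at the start; "torque": the same for the moment, N m; "gripper_width": opening from 0.0 (shut) to 1.0 (fully open).
Only numpy, scipy, OpenCV 4.12 (cv2) and the standard library are available. Lean on these libraries where they do the work, as an engineer would, in place of code of your own. Each camera call takes 0.05 s, during which the arm holds its last target. There are 200 camera calls.

## Working session

There is one attempt and no reset: what is moved stays moved. The work goes in short steps, Python scripts to look and compute and a shell command to move; the robot and the scene stay as the last step left them, time stands still between calls to the robot, and variables do not carry over. Pictures are saved under pics/ and viewed, about 12 in all and at most 16, crops included, and the job is handed in when it is done.

```bash
mkdir -p pics
cat > h.py <<'E'
import numpy as np, cv2
from station import *
def cloud(c):
    z=c["range_z"];K=c["camera_matrix"];v,u=np.indices(z.shape)
    p=np.stack([(u-K[0,2])/K[0,0]*z,(v-K[1,2])/K[1,1]*z,z],-1)
    T=c["cam_to_world"];return p@T[:3,:3].T+T[:3,3]
def proj(c,P):
    T=np.linalg.inv(c["cam_to_world"]);p=T[:3,:3]@np.array(P)+T[:3,3];q=c["camera_matrix"]@p;return q[:2]/q[2]
E
python3 - <<'E'
from h import *
o=get_obs();print({k:np.round(v,3).tolist() for k,v in o.items()},tcp_to_tips)
for n in("top","side"):
    c=read_camera(n);cv2.imwrite(f"pics/{n}0.png",c["pixels"]);P=cloud(c)
    print(n,np.round(c["cam_to_world"],3).tolist(),c["camera_matrix"].tolist())
    for l in("stand","hub_opposite_mid","hub_quarter_mid","sleeve_mid","bearing_mid","collar_mid"):
        for r in cut_out(n,l)[:3]:
            m=r["mask"]&(c["range_z"]>0);p=P[m]
            zt=np.percentile(p[:,2],95);q=p[p[:,2]>zt-.006]
            print(l,round(r["conf"],2),np.round(r["box"]).tolist(),"ztop",round(zt,3),"mid",np.round((q[:,:2].max(0)+q[:,:2].min(0))/2,3),"ext",np.round(np.ptp(q[:,:2],axis=0),3))
E
```

```text
{'t': 0.0, 'q': [1.038, 0.478, 0.022, 1.556, -0.011, 1.109, -0.083], 'joint_vel': [-0.001, 0.001, -0.0, -0.001, 0.001, -0.002, -0.0], 'joint_torque': [0.0, -59.645, 1.609, -28.12, 0.013, 0.009, -0.0], 'eef_pos': [0.278, -0.614, 0.228], 'tool_rot': [-0.148, -0.691, -0.15, 0.691], 'contact_force': [-0.731, 0.251, -0.356], 'torque': [-0.042, -0.021, 0.013], 'gripper_width': 0.999} 0.019
top [[-0.015, -0.985, 0.171, 0.388], [-1.0, 0.017, 0.012, 0.066], [-0.015, -0.171, -0.985, 1.172], [0.0, 0.0, 0.0, 1.0]] [[442.3229967136061, 0.0, 275.4477929847472], [0.0, 442.3229967136061, 208.4172921479702], [0.0, 0.0, 1.0]]
hub_opposite_mid 0.88 [354.0, 199.0, 30.0, 29.0] ztop 0.035 mid [ 0.61  -0.127] ext [0.06  0.061]
hub_quarter_mid 0.72 [166.0, 256.0, 28.0, 30.0] ztop 0.035 mid [0.466 0.374] ext [0.059 0.06 ]
sleeve_mid 0.66 [207.0, 197.0, 19.0, 16.0] ztop 0.022 mid [0.627 0.265] ext [0.041 0.043]
sleeve_mid 0.51 [141.0, 300.0, 20.0, 16.0] ztop 0.021 mid [0.36  0.435] ext [0.043 0.043]
sleeve_mid 0.48 [227.0, 138.0, 20.0, 15.0] ztop 0.021 mid [0.787 0.21 ] ext [0.043 0.038]
bearing_mid 0.68 [406
[... 425 characters left out ...]
23.0, 21.0] ztop 0.035 mid [ 0.612 -0.124] ext [0.059 0.069]
hub_quarter_mid 0.73 [263.0, 313.0, 37.0, 31.0] ztop 0.035 mid [0.469 0.377] ext [0.062 0.065]
sleeve_mid 0.71 [339.0, 278.0, 18.0, 18.0] ztop 0.021 mid [0.344 0.213] ext [0.043 0.046]
sleeve_mid 0.63 [178.0, 238.0, 18.0, 15.0] ztop 0.021 mid [0.79  0.214] ext [0.047 0.048]
sleeve_mid 0.58 [222.0, 266.0, 18.0, 15.0] ztop 0.02 mid [0.63  0.269] ext [0.043 0.046]
bearing_mid 0.81 [313.0, 167.0, 20.0, 16.0] ztop 0.027 mid [ 0.561 -0.253] ext [0.066 0.071]
bearing_mid 0.46 [285.0, 185.0, 26.0, 17.0] ztop 0.035 mid [ 0.612 -0.124] ext [0.06  0.069]
collar_mid 0.73 [292.0, 277.0, 12.0, 13.0] ztop 0.019 mid [0.453 0.242] ext [0.036 0.039]
```

Run:
```python
import cv2
t=cv2.imread("pics/top0.png");s=cv2.imread("pics/side0.png")
cv2.imwrite("pics/t1.png",cv2.resize(t[100:340,100:440],(800,565),interpolation=cv2.INTER_CUBIC))
cv2.imwrite("pics/s1.png",cv2.resize(s[120:360,130:450],(800,600),interpolation=cv2.INTER_CUBIC))
```

```text
(no output)
```

View pics/t1.png

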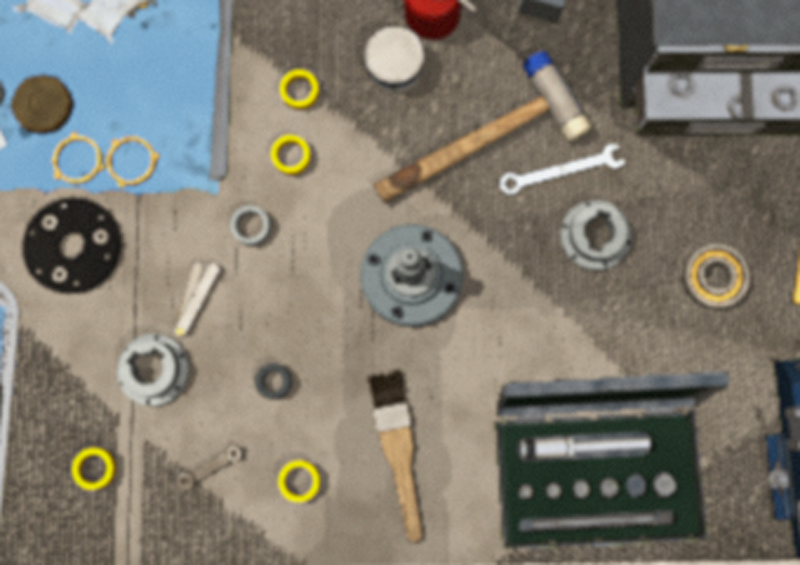

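View pics/s1.png

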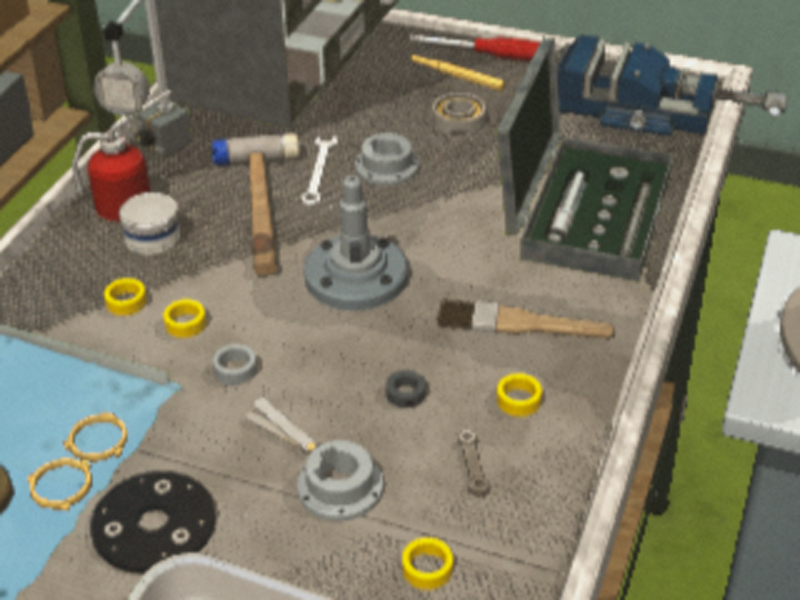

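The side and top views agree. In the top crop the stand is at (412,275), the hubs at (152,370) and (595,233), the grey sleeve at (250,225), the bearing at (717,275) and the collar at (273,380). The yellow rings are decoys. Next I zoom in on the keyways and keys.

Run:
```python
import cv2,numpy as np
t=cv2.imread("pics/top0.png");s=cv2.imread("pics/side0.png")
f=lambda im,u,v,r=20:cv2.resize(im[v-r:v+r,u-r:u+r],(266,266),interpolation=cv2.INTER_CUBIC)
a=np.hstack([f(t,354,199),f(t,165,257),f(t,274,215)]);b=np.hstack([f(s,284,183),f(s,265,311),f(s,272,215)])
cv2.imwrite("pics/z1.png",np.vstack([a,b]))
```

```text
(no output)
```

View pics/z1.png

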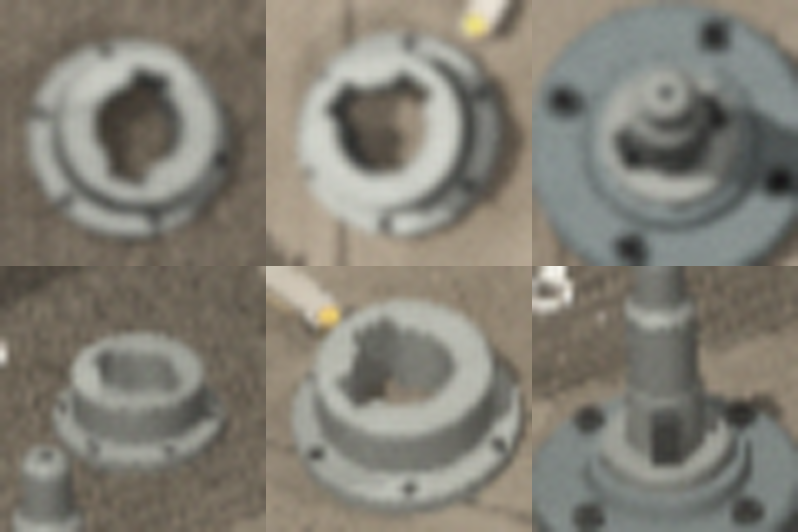

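The right hub at top-image (354,199) has opposite keyways. The left hub's are a quarter turn apart, so that one stays. Next I fit the precise poses and angles.

```bash
cat > fit.py <<'E'
from h import *
from scipy.optimize import minimize
S=4
def cyl(r,z0,z1,c,n=500):
    a,z=np.meshgrid(np.linspace(0,2*np.pi,n),np.arange(z0,z1+1e-9,.0005));return np.c_[r*np.cos(a).ravel(),r*np.sin(a).ravel(),z.ravel(),np.full(a.size,c)]
def face(z,ins,c,R=.06):
    g=np.arange(-R,R,.0005);x,y=np.meshgrid(g,g);m=ins(x,y);return np.c_[x[m],y[m],np.full(m.sum(),z),np.full(m.sum(),c)]
rr=np.hypot
def bore(x,y): return (rr(x,y)<.0175)|((abs(y)<.00775)&(abs(x)<.023))
def hub():
    L=[face(.032,lambda x,y:(rr(x,y)<.031)&~bore(x,y),1),cyl(.031,.009,.032,2),face(.009,lambda x,y:(rr(x,y)<.04)&(rr(x,y)>.031),3),cyl(.04,0,.009,2),face(0,bore,4)]
    g=face(0,lambda x,y:bore(x,y)&~(bore(x+.0007,y)&bore(x-.0007,y)&bore(x,y+.0007)&bore(x,y-.0007)),5)
    for z in np.arange(0,.0315,.0007): h=g.copy();h[:,2]=z;L.append(h)
    return np.vstack(L)
def stand():
    L=[cyl(.058,0,.018,1),face(.018,lambda x,y:(rr(x,y)<.058)&(rr(x,y)>.027),2),cyl(.027,.018,.036,1),face(.036,lambda x,y:(rr(x,y)<.027)&(rr(x,y)>.016),3),cyl(.016,.036,.066,4),face(.066,lambda x,y:(rr(x,y)<.016)&(rr(x,y)>.0145),3),cyl(.0145,.066,.107,4),face(.107,lambda x,y:(rr(x,y)<.0145)&(rr(x,y)>.01),3),cyl(.01,.107,.134,4),face(.134,lambda x,y:rr(x,y)<.01,3)]
    k=lambda x,y:(abs(y)<.006)&(abs(x)<.0215)&(rr(x,y)>.016)
    L.append(face(.063,k,5));g=face(0,lambda x,y:k(x,y)&((abs(y)>.0053)|(abs(x)>.0208)),5)
    for z in np.arange(.038,.063,.0005): h=g.copy();h[:,2]=z;L.append(h)
    return np.vstack(L)
def render(c,M,x,y,th,z,box):
    u0,v0,w,h=box;T=np.linalg.inv(c["cam_to_world"]);C,s=np.cos(th),np.sin(th)
    P=np.c_[x+C*M[:,0]-s*M[:,1],y+s*M[:,0]+C*M[:,1],M[:,2]+z]@T[:3,:3].T+T[:3,3]
    q=P@c["camera_matrix"].T;u=((q[:,0]/q[:,2]-u0+.5)*S).astype(int);v=((q[:,1]/q[:,2]-v0+.5)*S).astype(int)
    ok=(u>=0)&(v>=0)&(u<w*S)&(v<h*S);o=np.argsort(-P[:,2]);o=o[ok[o]]
    im=np.zeros((h*S,w*S),int);im[v[o],u[o]]=M[o,3].astype(int);return im
def cost(p,c,M,box,z,zz=0):
    im=render(c,M,p[0],p[1],p[2],z,box);u0,v0,w,h=box
    A=[cv2.GaussianBlur((im==k).astype(np.float32),(0,0),.7*S).reshape(h,S,w,S).mean((1,3)).ravel() for k in range(6)]
    A=np.stack(A,1);I=c["pixels"][v0:v0+h,u0:u0+w].astype(float).reshape(-1,3)
    b=np.linalg.lstsq(A,I,rcond=None)[0];return np.abs(A@b-I).mean()
def fit(c,M,x,y,ths,z=0.0,r=.05):
    u,v=proj(c,[x,y,.02+z]);d=np.linalg.norm(c["cam_to_world"][:3,3]-[x,y,0]);R=int(r/d*c["camera_matrix"][0,0])
    box=(int(u)-R,int(v)-R,2*R,2*R)
    f=lambda p:cost([p[0],p[1],np.radians(p[2]*1000)],c,M,box,z)
    best=min(((f([x,y,t/1000]),t) for t in ths))
    b=None
    for t in(best[1],):
        s=np.array([[x,y,t/1000]]*4);s[1,0]+=.004;s[2,1]+=.004;s[3,2]+=.006
        r_=minimize(f,[x,y,t/1000],method="Nelder-Mead",options=dict(initial_simplex=s,xatol=1e-4,fatol=1e-3,maxfev=120))
    return r_.x*[1,1,1000],best,r_.fun
E
python3 - <<'E'
from fit import *
for n in("top","side"):
    c=read_camera(n)
    for nm,M,x,y,r in(("hub",hub(),.61,-.126,.05),("stand",stand(),.57,.09,.065)):
        for z in (0,.002): print(n,nm,z,*fit(c,M,x,y,range(-90,90,10),z,r))
E
python3 - <<'E'
from scipy.spatial.transform import Rotation as R
from h import *
w,x,y,z=get_obs()["tool_rot"];print(R.from_quat([x,y,z,w]).as_matrix().round(3))
E
```

```text
top hub 0 [  0.61165182  -0.12611196 -17.11989829] (np.float64(11.925620503299047), -20) 10.32006137869022
top hub 0.002 [  0.61136051  -0.1257007  -19.1155467 ] (np.float64(11.433194494510797), -20) 10.329603472920162
top stand 0 [ 0.56777596  0.08220856 56.52307098] (np.float64(17.993170854358418), 50) 15.889055707090085
top stand 0.002 [ 0.56752036  0.08238593 68.28319551] (np.float64(18.179525068288733), 50) 15.815445990005417
side hub 0 [  0.6137003   -0.12410261 -14.00819137] (np.float64(10.82619840559825), -10) 8.245212256287859
side hub 0.002 [  0.6127933   -0.1214156  -18.95636205] (np.float64(11.19182071159337), -20) 8.284760972252219
side stand 0 [  0.56992736   0.0866751  -59.46195411] (np.float64(14.2253729044432), -60) 13.735449078766086
side stand 0.002 [  0.56872469   0.08891236 -63.61963794] (np.float64(13.972423312438703), -60) 13.715182847433127
[[ 0.     0.412 -0.911]
 [-0.    -0.911 -0.412]
 [-1.     0.    -0.   ]]
```

```bash
cat > st.py <<'E'
from fit import *
from scipy.optimize import minimize
M=stand()
for n,x,y in(("top",.568,.084),("side",.569,.088)):
    c=read_camera(n)
    u,v=proj(c,[x,y,.055]);R=17;box=(int(u)-R,int(v)-R,2*R,2*R)
    for z in(0,.002):
      out=[]
      for t in range(-90,-36,5):
        s=np.array([[x,y],[x+.003,y],[x,y+.003]])
        r=minimize(lambda p:cost([p[0],p[1],np.radians(t)],c,M,box,z),[x,y],method="Nelder-Mead",options=dict(initial_simplex=s,xatol=2e-4,maxfev=35))
        out.append((t,round(r.fun,2),r.x.round(4).tolist()))
      print(n,z,*out,sep="\n ")
    # dark pixels: intensity-weighted, key top plane
c=read_camera("top");P=cloud(c);im=c["pixels"]
u,v=map(int,proj(c,[.568,.086,.06]));u-=30;v-=30
big=cv2.resize(im[v:v+60,u:u+60],(600,600),interpolation=cv2.INTER_CUBIC)
c2=read_camera("side");u,v=map(int,proj(c2,[.568,.086,.05]));u-=20;v-=30
b2=cv2.resize(c2["pixels"][v:v+60,u:u+20+20],(400,600),interpolation=cv2.INTER_CUBIC)[:, :200*2]
cv2.imwrite("pics/st.png",cv2.resize(np.hstack([big,b2]),(800,480)))
E
python3 st.py
```

```text
top
 0
 (-90, np.float64(18.64), [0.5678, 0.0824])
 (-85, np.float64(18.41), [0.5679, 0.0819])
 (-80, np.float64(18.06), [0.568, 0.082])
 (-75, np.float64(17.75), [0.5678, 0.0821])
 (-70, np.float64(17.51), [0.5676, 0.0819])
 (-65, np.float64(17.63), [0.568, 0.0819])
 (-60, np.float64(17.98), [0.5682, 0.082])
 (-55, np.float64(18.43), [0.5684, 0.0828])
 (-50, np.float64(18.76), [0.568, 0.082])
 (-45, np.float64(16.54), [0.5634, 0.0563])
 (-40, np.float64(15.13), [0.5603, 0.0649])
top
 0.002
 (-90, np.float64(18.6), [0.5674, 0.0826])
 (-85, np.float64(18.47), [0.5676, 0.083])
 (-80, np.float64(18.05), [0.5676, 0.082])
 (-75, np.float64(17.76), [0.5678, 0.082])
 (-70, np.float64(17.57), [0.5673, 0.0821])
 (-65, np.float64(17.63), [0.5678, 0.0819])
 (-60, np.float64(18.02), [0.5677, 0.0821])
 (-55, np.float64(18.44), [0.568, 0.0822])
 (-50, np.float64(18.82), [0.5679, 0.082])
 (-45, np.float64(19.15), [0.5681, 0.0808])
 (-40, np.float64(15.52), [0.5597, 0.0691])
side
 0
 (-90, np.float64(15.71), [0.5701, 0.0879])
 (-85, np.float64(15.57), [0.5676, 0.0859])
 (-80, np.float64(15.3), [0.56
[... 151 characters left out ...]
np.float64(14.43), [0.5701, 0.087])
 (-55, np.float64(14.48), [0.5709, 0.0875])
 (-50, np.float64(14.61), [0.5713, 0.0875])
 (-45, np.float64(14.74), [0.5709, 0.0872])
 (-40, np.float64(14.87), [0.5712, 0.0874])
side
 0.002
 (-90, np.float64(15.7), [0.5685, 0.0891])
 (-85, np.float64(15.6), [0.5672, 0.0875])
 (-80, np.float64(15.29), [0.5669, 0.0875])
 (-75, np.float64(15.01), [0.5671, 0.0877])
 (-70, np.float64(14.71), [0.5679, 0.0877])
 (-65, np.float64(14.49), [0.5689, 0.0889])
 (-60, np.float64(14.45), [0.5694, 0.0893])
 (-55, np.float64(14.5), [0.5697, 0.0894])
 (-50, np.float64(14.65), [0.57, 0.0905])
 (-45, np.float64(14.77), [0.57, 0.0896])
 (-40, np.float64(14.85), [0.5701, 0.0896])
```

View pics/st.png

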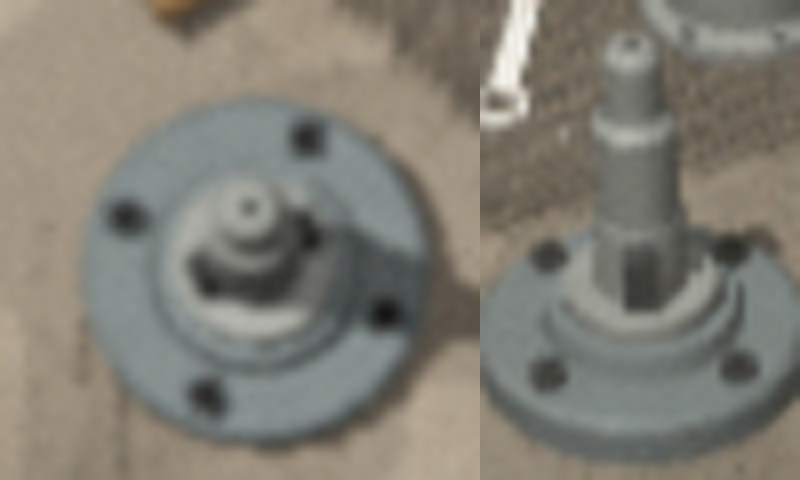

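Keys are at about -66.5° and the hub keyways at about -16.5°, so the hub needs a -50° turn. I move above the hub.

```bash
python3 -m jog '[{"dx":0.034,"dy":0.05,"dz":0.03},{"dx":0.06,"dy":0.088,"dz":0.06},{"dx":0.09,"dy":0.132,"dz":0.06},{"dx":0.117,"dy":0.171,"dz":0.06},{"dx":0.144,"dy":0.211,"dz":0.06},{"dx":0.172,"dy":0.252,"dz":0.06},{"dx":0.2,"dy":0.293,"dz":0.06},{"dx":0.227,"dy":0.333,"dz":0.06},{"dx":0.255,"dy":0.373,"dz":0.06},{"dx":0.28,"dy":0.41,"dz":0.06}]' 60
python3 -m jog '[{"dx":0.027,"dy":0.04},{"dx":0.054,"dy":0.079},{"dx":0.054,"dy":0.079},{"dx":0.054,"dy":0.079}]'
```

```text
$[0]: bad value
$[0]: bad value
```

```bash
python3 -m jog '[{"gripper":0,"dx":0.034,"dy":0.05,"dz":0.03,"rx":0,"ry":0,"rz":0}]' 60; python3 -m jog --help | head -20
```

```text
t: 1.1
eef_pos: [0.297, -0.5808, 0.2476]
tool_rot: [-0.145, -0.69, -0.147, 0.694]
contact_force: [-0.1, -0.2, -1.2]
gripper_width: 1.003invalid input: not JSON, or not a number
```

```bash
python3 -m jog '[{"gripper":0,"dx":0.309,"dy":0.453,"dz":0.03,"rx":0,"ry":0,"rz":0},{"gripper":0,"dx":0.309,"dy":0.453,"dz":0.03,"rx":0,"ry":0,"rz":0},{"gripper":0,"dx":0.309,"dy":0.453,"dz":0.03,"rx":0,"ry":0,"rz":0},{"gripper":0,"dx":0.309,"dy":0.453,"dz":0.03,"rx":0,"ry":0,"rz":0},{"gripper":0,"dx":0.309,"dy":0.453,"dz":0.03,"rx":0,"ry":0,"rz":0},{"gripper":0,"dx":0.309,"dy":0.453,"dz":0.03,"rx":0,"ry":0,"rz":0},{"gripper":0,"dx":0.309,"dy":0.453,"dz":0.03,"rx":0,"ry":0,"rz":0},{"gripper":0,"dx":0.309,"dy":0.453,"dz":0.03,"rx":0,"ry":0,"rz":0},{"gripper":0,"dx":0.309,"dy":0.453,"dz":0.03,"rx":0,"ry":0,"rz":0},{"gripper":0,"dx":0.309,"dy":0.453,"dz":0.03,"rx":0,"ry":0,"rz":0}]'
python3 -m jog '[{"gripper":0,"dx":0,"dy":0,"dz":0,"rx":0,"ry":0,"rz":0},{"gripper":0,"dx":0,"dy":0,"dz":0,"rx":0,"ry":0,"rz":0}]'
```

```text
t: 2.1
eef_pos: [0.5856, -0.1639, 0.2786]
tool_rot: [0.149, 0.691, 0.149, -0.691]
contact_force: [0.4, -0.3, 0.7]
gripper_width: 1.0
t: 2.3
eef_pos: [0.5853, -0.164, 0.2781]
tool_rot: [0.15, 0.691, 0.15, -0.691]
contact_force: [-0.3, -0.2, -0.2]
gripper_width: 1.001
```

```bash
python3 -m jog '[{"gripper":0,"dx":0.026,"dy":0.0395,"dz":0,"rx":0,"ry":0,"rz":0},{"gripper":0,"dx":0.026,"dy":0.0395,"dz":-0.05,"rx":0,"ry":0,"rz":0},{"gripper":0,"dx":0.026,"dy":0.0395,"dz":-0.1,"rx":0,"ry":0,"rz":0},{"gripper":0,"dx":0.026,"dy":0.0395,"dz":-0.15,"rx":0,"ry":0,"rz":0},{"gripper":0,"dx":0.026,"dy":0.0395,"dz":-0.19,"rx":0,"ry":0,"rz":0},{"gripper":0,"dx":0.026,"dy":0.0395,"dz":-0.22,"rx":0,"ry":0,"rz":0},{"gripper":0,"dx":0.026,"dy":0.0395,"dz":-0.246,"rx":0,"ry":0,"rz":0},{"gripper":0,"dx":0.026,"dy":0.0395,"dz":-0.246,"rx":0,"ry":0,"rz":0}]'
python3 -m jog '[{"gripper":0.5,"dx":0,"dy":0,"dz":0,"rx":0,"ry":0,"rz":0},{"gripper":0.5,"dx":0,"dy":0,"dz":0,"rx":0,"ry":0,"rz":0},{"gripper":0.5,"dx":0,"dy":0,"dz":0,"rx":0,"ry":0,"rz":0},{"gripper":0.5,"dx":0,"dy":0,"dz":0,"rx":0,"ry":0,"rz":0},{"gripper":0.5,"dx":0,"dy":0,"dz":0,"rx":0,"ry":0,"rz":0},{"gripper":0.5,"dx":0,"dy":0,"dz":0,"rx":0,"ry":0,"rz":0},{"gripper":0.5,"dx":0,"dy":0,"dz":0,"rx":0,"ry":0,"rz":0}]' 60
python3 -c "
from h import *
print(get_obs()['gripper_width'],get_obs()['torque'])"
```

```text
t: 3.1
eef_pos: [0.607, -0.128, 0.0285]
tool_rot: [-0.148, -0.689, -0.149, 0.694]
contact_force: [-0.6, 0.1, 0.6]
gripper_width: 0.999
t: 3.8
eef_pos: [0.6108, -0.126, 0.0323]
tool_rot: [0.149, 0.691, 0.149, -0.691]
contact_force: [-0.4, 0.1, 0.3]
gripper_width: 0.502
0.5019810036429063 [ 0.01444338 -0.02822058 -0.03218635]
```

Run:
```python
from h import *
c=read_camera("side");u,v=map(int,proj(c,[.611,-.125,.06]))
a=cv2.resize(c["pixels"][v-60:v+40,u-60:u+60],(720,600),interpolation=cv2.INTER_CUBIC);cv2.imwrite("pics/g1.png",a)
```

```text
(no output)
```

View pics/g1.png

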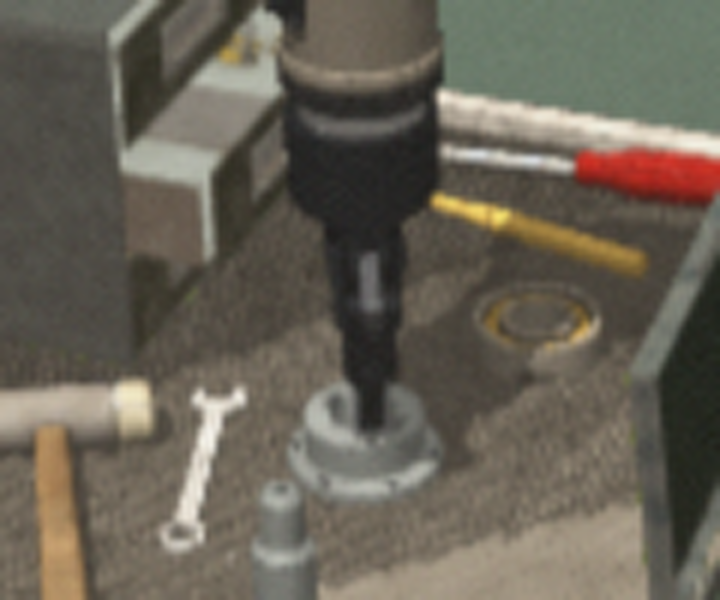

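The fingers closed above the boss without gripping it, so the tips stand farther back than I assumed. I'll open, go lower and retry.

```bash
python3 -m jog '[{"gripper":0,"dx":0,"dy":0,"dz":0.01,"rx":0,"ry":0,"rz":0},{"gripper":0,"dx":0,"dy":0,"dz":0.01,"rx":0,"ry":0,"rz":0},{"gripper":0,"dx":0,"dy":0,"dz":0.01,"rx":0,"ry":0,"rz":0},{"gripper":0,"dx":0,"dy":0,"dz":0.01,"rx":0,"ry":0,"rz":0},{"gripper":0,"dx":0,"dy":0,"dz":0.0,"rx":0,"ry":0,"rz":0},{"gripper":0,"dx":0,"dy":0,"dz":-0.005,"rx":0,"ry":0,"rz":0},{"gripper":0,"dx":0,"dy":0,"dz":-0.01,"rx":0,"ry":0,"rz":0},{"gripper":0,"dx":0,"dy":0,"dz":-0.01,"rx":0,"ry":0,"rz":0}]'
python3 -c "
from station import *
print(tcp_to_tips)"
python3 -m jog '[{"gripper":0.2,"dx":0,"dy":0,"dz":0,"rx":0,"ry":0,"rz":0},{"gripper":0.25,"dx":0,"dy":0,"dz":0,"rx":0,"ry":0,"rz":0},{"gripper":0.4,"dx":0,"dy":0,"dz":0,"rx":0,"ry":0,"rz":0},{"gripper":0.4,"dx":0,"dy":0,"dz":0,"rx":0,"ry":0,"rz":0},{"gripper":0.4,"dx":0,"dy":0,"dz":0,"rx":0,"ry":0,"rz":0},{"gripper":0.4,"dx":0,"dy":0,"dz":0,"rx":0,"ry":0,"rz":0}]' 60
python3 - <<'E'
from h import *
c=read_camera("side");u,v=map(int,proj(c,[.611,-.125,.06]))
a=cv2.resize(c["pixels"][v-40:v+30,u-40:u+40],(640,560),interpolation=cv2.INTER_CUBIC);cv2.imwrite("pics/g2.png",a)
print(get_obs()["torque"])
E
```

```text
t: 4.65
eef_pos: [0.6099, -0.1259, 0.0208]
tool_rot: [-0.149, -0.691, -0.149, 0.692]
contact_force: [-0.5, -0.1, 0.1]
gripper_width: 0.998
0.019
t: 5.25
eef_pos: [0.6111, -0.1263, 0.0235]
tool_rot: [0.149, 0.692, 0.149, -0.691]
contact_force: [-3.0, 1.3, 8.6]
gripper_width: 0.664
[0.02342584 0.62035927 0.09253291]
```

View pics/g2.png

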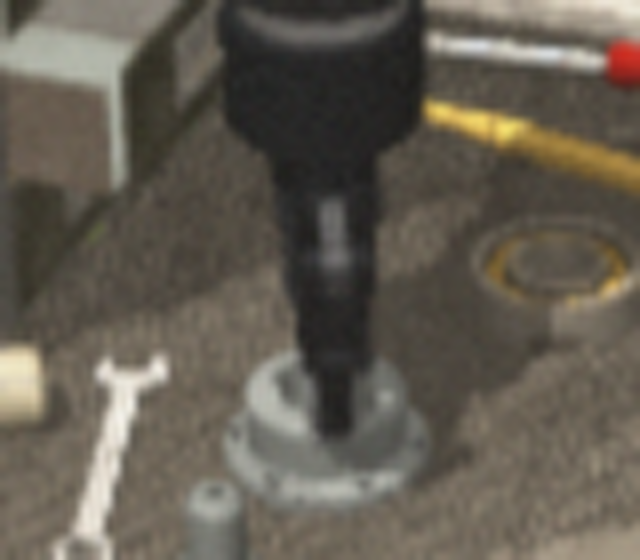

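The grip holds at width 0.66. I lift while double-checking the stand centre from the hole circle and from the nose-tip depth.

```bash
python3 -m jog '[{"gripper":0.45,"dx":0,"dy":0,"dz":0.015,"rx":0,"ry":0,"rz":0},{"gripper":0.45,"dx":0,"dy":0,"dz":0.05,"rx":0,"ry":0,"rz":0},{"gripper":0.45,"dx":0,"dy":0,"dz":0.1,"rx":0,"ry":0,"rz":0},{"gripper":0.45,"dx":0,"dy":0,"dz":0.15,"rx":0,"ry":0,"rz":0},{"gripper":0.45,"dx":0,"dy":0,"dz":0.19,"rx":0,"ry":0,"rz":0},{"gripper":0.45,"dx":0,"dy":0,"dz":0.19,"rx":0,"ry":0,"rz":0}]' 80
python3 - <<'E'
from h import *
T=cv2.imread("pics/top0.png")
c=read_camera("top");P=cloud(c)
def ray(c,u,v,z):
    K=c["camera_matrix"];d=c["cam_to_world"][:3,:3]@np.array([(u-K[0,2])/K[0,0],(v-K[1,2])/K[1,1],1]);o=c["cam_to_world"][:3,3];return o+d*(z-o[2])/d[2]
u,v=map(int,proj(c,[.568,.086,.06]));u-=30;v-=30
H=np.array([ray(c,u+a/8-.4,v+b/8-.4,.018) for a,b in((308,138),(126,216),(207,397),(385,312))])
print("holes",H.mean(0),np.degrees(np.arctan2(*(H-H.mean(0))[:,1::-1].T)), np.linalg.norm((H-H.mean(0))[:,:2],axis=1))
n=ray(c,u+250/8-.4,v+207/8-.4,.134);print("nose top",n)
c2=read_camera("side");u,v=map(int,proj(c2,[.568,.086,.05]));u-=20;v-=30
S=lambda a,b:ray(c2,u+(a-480)/8-.4,v+b/8-.4,.018)
H=np.array([S(549,255),S(731,250),S(740,368),S(547,374)]);print("side holes",H.mean(0),np.degrees(np.arctan2(*(H-H.mean(0))[:,1::-1].T)))
print("side nose",ray(c2,u+(630-480)/8-.4,v+45/8-.4,.134))
for nm,cc in(("top",c),("side",c2)):
    Q=cloud(cc).reshape(-1,3);Q=Q[(cc["range_z"].ravel()>0)&(np.hypot(Q[:,0]-.569,Q[:,1]-.086)<.03)]
    t=Q[Q[:,2]>.128];print(nm,len(t),t.mean(0) if len(t) else 0,Q[:,2].max())
E
```

```text
t: 5.9
eef_pos: [0.6142, -0.1263, 0.2194]
tool_rot: [0.15, 0.695, 0.148, -0.687]
contact_force: [1.6, 0.3, -4.8]
gripper_width: 0.64
holes [0.56869804 0.08303015 0.018     ] [ -22.66604372   68.11229152  158.78136829 -111.16117085] [0.04603914 0.04629818 0.04661035 0.04513212]
nose top [0.56816024 0.08301896 0.134     ]
side holes [0.57182318 0.08165664 0.018     ] [ -22.92909221 -112.02293713  157.88032432   67.4811522 ]
side nose [0.57053732 0.0849138  0.134     ]
top 54 [0.56789891 0.08377462 0.13370618] 0.1391850387679503
side 35 [0.56820347 0.08936195 0.13355275] 0.13800477954580992
```

```bash
python3 -m jog '[{"gripper":0.45,"dx":-0.01,"dy":0.04,"dz":0,"rx":0,"ry":0,"rz":-8},{"gripper":0.45,"dx":-0.02,"dy":0.08,"dz":0,"rx":0,"ry":0,"rz":-16},{"gripper":0.45,"dx":-0.03,"dy":0.12,"dz":0,"rx":0,"ry":0,"rz":-24},{"gripper":0.45,"dx":-0.04,"dy":0.16,"dz":0,"rx":0,"ry":0,"rz":-32},{"gripper":0.45,"dx":-0.0425,"dy":0.19,"dz":0,"rx":0,"ry":0,"rz":-40},{"gripper":0.45,"dx":-0.0425,"dy":0.209,"dz":0,"rx":0,"ry":0,"rz":-47},{"gripper":0.45,"dx":-0.0425,"dy":0.209,"dz":0,"rx":0,"ry":0,"rz":-50},{"gripper":0.45,"dx":-0.0425,"dy":0.209,"dz":-0.03,"rx":0,"ry":0,"rz":-50},{"gripper":0.45,"dx":-0.0425,"dy":0.209,"dz":-0.03,"rx":0,"ry":0,"rz":-50},{"gripper":0.45,"dx":-0.0425,"dy":0.209,"dz":-0.03,"rx":0,"ry":0,"rz":-50}]'
python3 - <<'E'
from h import *
o=get_obs();print({k:np.round(o[k],4).tolist() for k in("eef_pos","tool_rot","q","gripper_width","contact_force")})
c=read_camera("side");cv2.imwrite("pics/sd3.png",c["pixels"]);u,v=map(int,proj(c,[.5685,.083,.13]))
a=cv2.resize(c["pixels"][v-40:v+60,u-50:u+50],(600,600),interpolation=cv2.INTER_CUBIC);cv2.imwrite("pics/g3.png",a)
E
```

```text
t: 7.0
eef_pos: [0.5663, 0.0824, 0.1801]
tool_rot: [0.156, -0.688, 0.158, 0.691]
contact_force: [0.5, -1.0, -4.9]
gripper_width: 0.637
{'eef_pos': [0.5663, 0.0824, 0.1801], 'tool_rot': [0.1561, -0.6877, 0.1579, 0.6912], 'q': [-0.1498, 0.3684, -0.1302, 1.8435, 0.0577, 0.939, -2.3243], 'gripper_width': 0.6373, 'contact_force': [0.5052, -0.9835, -4.8519]}
```

View pics/g3.png

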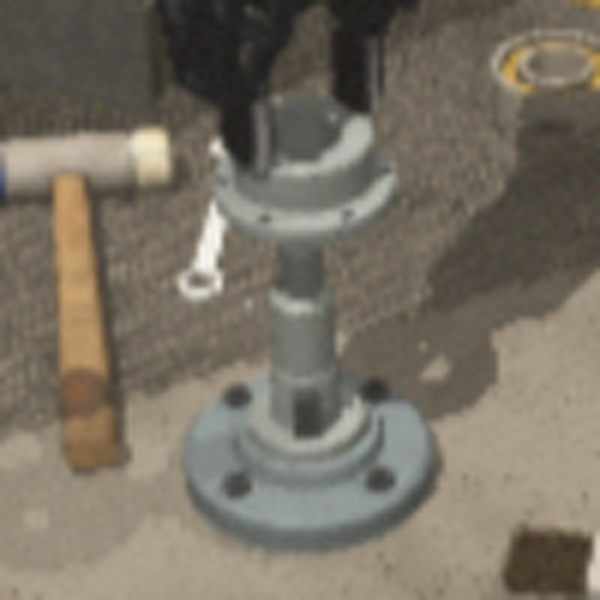

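The hub hangs level over the shaft at crop position (307,200), about 2 mm off in x. I correct that and lower in stages.

```bash
python3 -m jog '[{"gripper":0.45,"dx":0.0022,"dy":0.0008,"dz":0,"rx":0,"ry":0,"rz":0},{"gripper":0.45,"dx":0.0022,"dy":0.0008,"dz":-0.02,"rx":0,"ry":0,"rz":0},{"gripper":0.45,"dx":0.0022,"dy":0.0008,"dz":-0.04,"rx":0,"ry":0,"rz":0},{"gripper":0.45,"dx":0.0022,"dy":0.0008,"dz":-0.06,"rx":0,"ry":0,"rz":0},{"gripper":0.45,"dx":0.0022,"dy":0.0008,"dz":-0.078,"rx":0,"ry":0,"rz":0},{"gripper":0.45,"dx":0.0022,"dy":0.0008,"dz":-0.078,"rx":0,"ry":0,"rz":0}]'
python3 - <<'E'
from h import *
o=get_obs();print({k:np.round(o[k],4).tolist() for k in("eef_pos","torque","gripper_width","contact_force")})
a=[]
for n in("side","top"):
    c=read_camera(n);u,v=map(int,proj(c,[.5685,.083,.09]))
    a.append(cv2.resize(c["pixels"][v-25:v+25,u-20:u+20],(400,500),interpolation=cv2.INTER_CUBIC))
cv2.imwrite("pics/g4.png",np.hstack(a))
E
```

```text
t: 7.65
eef_pos: [0.5692, 0.0835, 0.1026]
tool_rot: [0.157, -0.688, 0.158, 0.691]
contact_force: [-0.9, -0.2, -6.0]
gripper_width: 0.636
{'eef_pos': [0.5692, 0.0835, 0.1026], 'torque': [-0.0383, 0.0523, -0.0424], 'gripper_width': 0.636, 'contact_force': [-0.9242, -0.2448, -5.9629]}
```

View pics/g4.png

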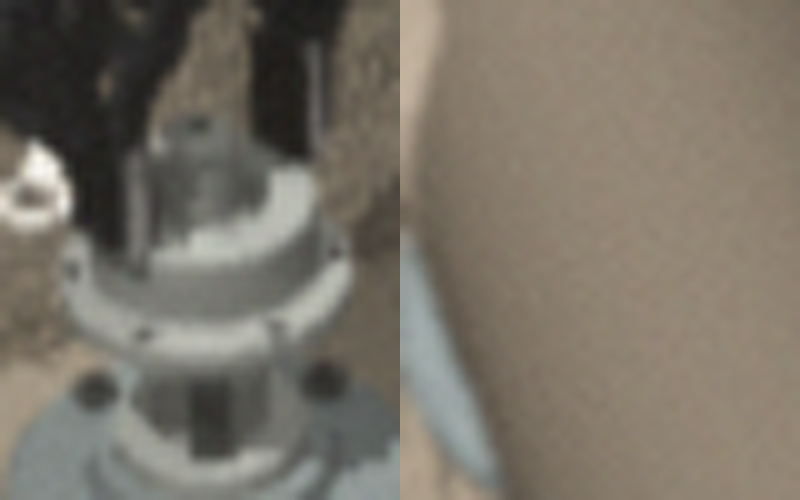

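The midpoint of the two front flange holes (145 and 275, so 210) lines up with the key at column 210, so the angle is right. I lower onto the keys.

```bash
python3 -m jog '[{"gripper":0.45,"dx":0,"dy":0,"dz":-0.005,"rx":0,"ry":0,"rz":0},{"gripper":0.45,"dx":0,"dy":0,"dz":-0.01,"rx":0,"ry":0,"rz":0},{"gripper":0.45,"dx":0,"dy":0,"dz":-0.013,"rx":0,"ry":0,"rz":0},{"gripper":0.45,"dx":0,"dy":0,"dz":-0.016,"rx":0,"ry":0,"rz":0},{"gripper":0.45,"dx":0,"dy":0,"dz":-0.018,"rx":0,"ry":0,"rz":0},{"gripper":0.45,"dx":0,"dy":0,"dz":-0.018,"rx":0,"ry":0,"rz":0}]'
```

```text
t: 8.35
eef_pos: [0.5703, 0.0838, 0.0858]
tool_rot: [0.157, -0.689, 0.157, 0.69]
contact_force: [-1.6, 0.6, -6.3]
gripper_width: 0.64
```

```bash
python3 -m jog '[{"gripper":0.45,"dx":0,"dy":0,"dz":-0.0015,"rx":0,"ry":0,"rz":0},{"gripper":0.45,"dx":0,"dy":0,"dz":-0.003,"rx":0,"ry":0,"rz":0},{"gripper":0.45,"dx":0,"dy":0,"dz":-0.003,"rx":0,"ry":0,"rz":0},{"gripper":0.45,"dx":0,"dy":0,"dz":-0.003,"rx":0,"ry":0,"rz":0}]'
python3 - <<'E'
from h import *
o=get_obs();print({k:np.round(o[k],4).tolist() for k in("eef_pos","torque","contact_force")})
c=read_camera("side");u,v=map(int,proj(c,[.5685,.083,.08]))
cv2.imwrite("pics/g5.png",cv2.resize(c["pixels"][v-25:v+25,u-20:u+20],(400,500),interpolation=cv2.INTER_CUBIC))
E
```

```text
t: 8.75
eef_pos: [0.5703, 0.0838, 0.083]
tool_rot: [0.157, -0.689, 0.157, 0.69]
contact_force: [-1.2, 0.9, -4.9]
gripper_width: 0.64
{'eef_pos': [0.5703, 0.0838, 0.083], 'torque': [0.3109, 0.3587, 0.0052], 'contact_force': [-1.2067, 0.9407, -4.9419]}
```

View pics/g5.png

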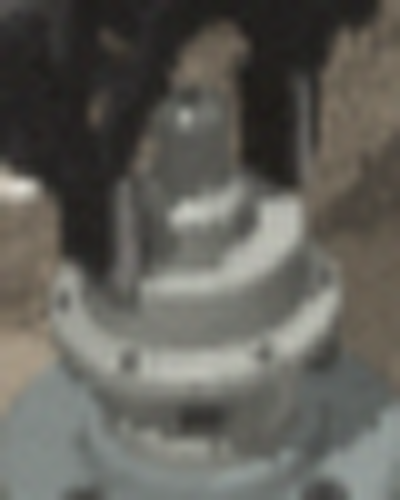

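```bash
python3 -m jog '[{"gripper":0.1,"dx":0,"dy":0,"dz":0,"rx":0,"ry":0,"rz":0},{"gripper":0,"dx":0,"dy":0,"dz":0,"rx":0,"ry":0,"rz":0},{"gripper":0,"dx":0,"dy":0,"dz":0,"rx":0,"ry":0,"rz":0},{"gripper":0,"dx":0,"dy":0,"dz":0.0,"rx":0,"ry":0,"rz":0},{"gripper":0,"dx":0,"dy":0,"dz":0.04,"rx":0,"ry":0,"rz":0},{"gripper":0,"dx":0,"dy":0,"dz":0.08,"rx":0,"ry":0,"rz":0},{"gripper":0,"dx":0,"dy":0,"dz":0.11,"rx":0,"ry":0,"rz":0},{"gripper":0,"dx":0,"dy":0,"dz":0.11,"rx":0,"ry":0,"rz":0}]'
python3 - <<'E'
from h import *
c=read_camera("side");u,v=map(int,proj(c,[.5685,.083,.08]))
cv2.imwrite("pics/g6.png",cv2.resize(c["pixels"][v-25:v+25,u-20:u+20],(400,500),interpolation=cv2.INTER_CUBIC))
P=cloud(c);Q=P[(c["range_z"]>0)];r=np.hypot(Q[:,0]-.5685,Q[:,1]-.085)
for a,b in((.02,.029),(.033,.038)):
    q=Q[(r>a)&(r<b)&(Q[:,2]<.11)&(Q[:,2]>.025)];print(np.round(np.percentile(q[:,2],[5,25,50,75,95]),4))
for l in("sleeve_mid","collar_mid","bearing_mid"):
    for d in cut_out("side",l):print(l,d["conf"],np.round(d["box"]))
E
```

```text
t: 9.6
eef_pos: [0.5737, 0.0844, 0.1983]
tool_rot: [-0.159, 0.692, -0.156, -0.686]
contact_force: [1.3, 0.3, 0.4]
gripper_width: 0.996
[0.0451 0.0593 0.0677 0.0694 0.0718]
[0.0264 0.0377 0.0445 0.0479 0.0607]
sleeve_mid 0.77 [223. 267.  19.  14.]
sleeve_mid 0.61 [300. 346.  22.  23.]
sleeve_mid 0.55 [337. 280.  24.  18.]
sleeve_mid 0.5 [180. 238.  14.  15.]
collar_mid 0.56 [273. 218.  41.  54.]
collar_mid 0.46 [291. 278.  12.  14.]
bearing_mid 0.75 [314. 167.  20.  14.]
```

View pics/g6.png

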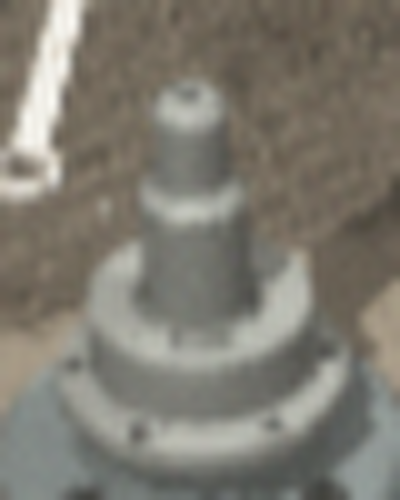

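The hub is home: its top face reads 0.068 and the keys sit inside the keyways. Next is the sleeve.

```bash
python3 -m jog '[{"gripper":0,"dx":0.015,"dy":0.045,"dz":0,"rx":0,"ry":0,"rz":0},{"gripper":0,"dx":0.03,"dy":0.09,"dz":0,"rx":0,"ry":0,"rz":0},{"gripper":0,"dx":0.045,"dy":0.135,"dz":0,"rx":0,"ry":0,"rz":0},{"gripper":0,"dx":0.058,"dy":0.18,"dz":0,"rx":0,"ry":0,"rz":0},{"gripper":0,"dx":0.058,"dy":0.18,"dz":-0.045,"rx":0,"ry":0,"rz":0},{"gripper":0,"dx":0.058,"dy":0.18,"dz":-0.09,"rx":0,"ry":0,"rz":0},{"gripper":0,"dx":0.058,"dy":0.18,"dz":-0.11,"rx":0,"ry":0,"rz":0},{"gripper":0,"dx":0.058,"dy":0.18,"dz":-0.11,"rx":0,"ry":0,"rz":0},{"gripper":0,"dx":0.058,"dy":0.18,"dz":-0.11,"rx":0,"ry":0,"rz":0},{"gripper":0,"dx":0.058,"dy":0.18,"dz":-0.11,"rx":0,"ry":0,"rz":0}]'
```

```text
t: 10.8
eef_pos: [0.6295, 0.2642, 0.0847]
tool_rot: [-0.158, 0.69, -0.157, -0.689]
contact_force: [0.5, -0.6, 0.3]
gripper_width: 1.001
```

```bash
python3 -m jog '[{"gripper":0,"dx":-0.0015,"dy":0.0013,"dz":-0.03,"rx":0,"ry":0,"rz":0},{"gripper":0,"dx":-0.0015,"dy":0.0013,"dz":-0.055,"rx":0,"ry":0,"rz":0},{"gripper":0,"dx":-0.0015,"dy":0.0013,"dz":-0.07,"rx":0,"ry":0,"rz":0},{"gripper":0,"dx":-0.0015,"dy":0.0013,"dz":-0.07,"rx":0,"ry":0,"rz":0},{"gripper":0,"dx":-0.0015,"dy":0.0013,"dz":-0.07,"rx":0,"ry":0,"rz":0}]'
python3 -m jog '[{"gripper":0.3,"dx":0,"dy":0,"dz":0,"rx":0,"ry":0,"rz":0},{"gripper":0.4,"dx":0,"dy":0,"dz":0,"rx":0,"ry":0,"rz":0},{"gripper":0.5,"dx":0,"dy":0,"dz":0,"rx":0,"ry":0,"rz":0},{"gripper":0.6,"dx":0,"dy":0,"dz":0,"rx":0,"ry":0,"rz":0},{"gripper":0.65,"dx":0,"dy":0,"dz":0,"rx":0,"ry":0,"rz":0},{"gripper":0.65,"dx":0,"dy":0,"dz":0,"rx":0,"ry":0,"rz":0},{"gripper":0.65,"dx":0,"dy":0,"dz":0,"rx":0,"ry":0,"rz":0},{"gripper":0.65,"dx":0,"dy":0,"dz":0,"rx":0,"ry":0,"rz":0}]' 40
```

```text
t: 11.3
eef_pos: [0.6278, 0.2654, 0.0144]
tool_rot: [-0.157, 0.69, -0.157, -0.689]
contact_force: [0.3, -0.7, 0.0]
gripper_width: 1.0
t: 12.1
eef_pos: [0.6281, 0.2657, 0.015]
tool_rot: [-0.158, 0.69, -0.156, -0.689]
contact_force: [-1.5, -0.8, 8.5]
gripper_width: 0.35
```

```bash
python3 -m jog '[{"gripper":0.8,"dx":0,"dy":0,"dz":0,"rx":0,"ry":0,"rz":0},{"gripper":0.8,"dx":0,"dy":0,"dz":0,"rx":0,"ry":0,"rz":0},{"gripper":0.8,"dx":0,"dy":0,"dz":0.02,"rx":0,"ry":0,"rz":0},{"gripper":0.8,"dx":0,"dy":0,"dz":0.06,"rx":0,"ry":0,"rz":0},{"gripper":0.8,"dx":0,"dy":0,"dz":0.11,"rx":0,"ry":0,"rz":0},{"gripper":0.8,"dx":0,"dy":0,"dz":0.16,"rx":0,"ry":0,"rz":0},{"gripper":0.8,"dx":0,"dy":0,"dz":0.16,"rx":0,"ry":0,"rz":0},{"gripper":0.8,"dx":0,"dy":0,"dz":0.16,"rx":0,"ry":0,"rz":0}]' 40
```

```text
t: 12.9
eef_pos: [0.6278, 0.2655, 0.1752]
tool_rot: [-0.158, 0.69, -0.156, -0.688]
contact_force: [-1.3, -0.6, -1.5]
gripper_width: 0.202
```

Run:
```python
from h import *
c=read_camera("side");u,v=map(int,proj(c,[.628,.2655,.14]))
cv2.imwrite("pics/g7.png",cv2.resize(c["pixels"][v-45:v+55,u-40:u+40],(480,600),interpolation=cv2.INTER_CUBIC))
print(get_obs()["contact_force"])
```

```text
[-0.29242752  0.07722668 -1.22042962]
```

View pics/g7.png

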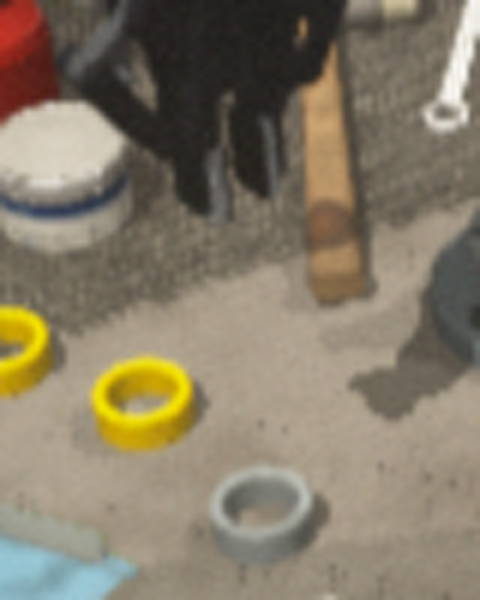

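The sleeve wasn't gripped and still stands at crop (262,512). The fingertips are only about 6 mm ahead of the TCP, so I need to grip lower. I re-measure the sleeve and go again.

```bash
python3 - <<'E'
from h import *
for n in("side","top"):
    c=read_camera(n);P=cloud(c)
    Q=P[(c["range_z"]>0)];r=np.hypot(Q[:,0]-.628,Q[:,1]-.2655);q=Q[(r<.035)&(Q[:,2]>.013)&(Q[:,2]<.03)]
    print(n,len(q),(q.max(0)+q.min(0))/2,np.ptp(q,axis=0))
    for l in ("collar_mid",):
      for d in cut_out(n,l)[:2]:
        p=P[d["mask"]&(c["range_z"]>0)];p=p[p[:,2]>.012];print(l,d["conf"],(p.max(0)+p.min(0))/2,np.ptp(p,axis=0))
E
python3 -m jog '[{"gripper":0,"dx":0,"dy":0,"dz":-0.03,"rx":0,"ry":0,"rz":0},{"gripper":0,"dx":0,"dy":0,"dz":-0.07,"rx":0,"ry":0,"rz":0},{"gripper":0,"dx":0,"dy":0,"dz":-0.1,"rx":0,"ry":0,"rz":0},{"gripper":0,"dx":0,"dy":0,"dz":-0.1,"rx":0,"ry":0,"rz":0},{"gripper":0,"dx":0,"dy":0,"dz":-0.1,"rx":0,"ry":0,"rz":0}]' 80
```

```text
side 117 [0.63034557 0.2709992  0.01773593] [0.04394593 0.0451147  0.00898762]
collar_mid 0.49 [0.45267793 0.24350243 0.01659116] [0.03895293 0.03796355 0.00878108]
t: 13.6
eef_pos: [0.6265, 0.2649, 0.0724]
tool_rot: [0.157, -0.689, 0.157, 0.69]
contact_force: [-0.2, 0.3, 0.0]
gripper_width: 1.0Traceback (most recent call last):
  File "<stdin>", line 5, in <module>
    return umr_maximum(a, axis, None, out, keepdims, initial, where)
ValueError: zero-size array to reduction operation maximum which has no identity
```

```bash
python3 -m jog '[{"gripper":0,"dx":0.001,"dy":0.0015,"dz":-0.03,"rx":0,"ry":0,"rz":0},{"gripper":0,"dx":0.001,"dy":0.0015,"dz":-0.055,"rx":0,"ry":0,"rz":0},{"gripper":0,"dx":0.001,"dy":0.0015,"dz":-0.066,"rx":0,"ry":0,"rz":0},{"gripper":0,"dx":0.001,"dy":0.0015,"dz":-0.066,"rx":0,"ry":0,"rz":0},{"gripper":0.5,"dx":0.001,"dy":0.0015,"dz":-0.066,"rx":0,"ry":0,"rz":0},{"gripper":0.6,"dx":0.001,"dy":0.0015,"dz":-0.066,"rx":0,"ry":0,"rz":0},{"gripper":0.8,"dx":0.001,"dy":0.0015,"dz":-0.066,"rx":0,"ry":0,"rz":0},{"gripper":0.8,"dx":0.001,"dy":0.0015,"dz":-0.066,"rx":0,"ry":0,"rz":0},{"gripper":0.8,"dx":0.001,"dy":0.0015,"dz":-0.066,"rx":0,"ry":0,"rz":0},{"gripper":0.8,"dx":0.001,"dy":0.0015,"dz":-0.066,"rx":0,"ry":0,"rz":0}]' 40
python3 -m jog '[{"gripper":0.8,"dx":0,"dy":0,"dz":0,"rx":0,"ry":0,"rz":0},{"gripper":0.8,"dx":0,"dy":0,"dz":0,"rx":0,"ry":0,"rz":0},{"gripper":0.8,"dx":0,"dy":0,"dz":0,"rx":0,"ry":0,"rz":0}]' 40
```

```text
t: 14.6
eef_pos: [0.629, 0.2671, 0.0091]
tool_rot: [-0.158, 0.69, -0.156, -0.689]
contact_force: [-1.3, -0.9, 6.3]
gripper_width: 0.479
t: 14.9
eef_pos: [0.629, 0.2671, 0.0091]
tool_rot: [-0.158, 0.69, -0.156, -0.689]
contact_force: [-1.2, -0.3, 6.1]
gripper_width: 0.482
```

```bash
python3 -m jog '[{"gripper":0.8,"dx":0,"dy":0,"dz":0.02,"rx":0,"ry":0,"rz":0},{"gripper":0.8,"dx":0,"dy":0,"dz":0.06,"rx":0,"ry":0,"rz":0},{"gripper":0.8,"dx":0,"dy":0,"dz":0.11,"rx":0,"ry":0,"rz":0},{"gripper":0.8,"dx":0,"dy":0,"dz":0.16,"rx":0,"ry":0,"rz":0},{"gripper":0.8,"dx":-0.01,"dy":-0.03,"dz":0.17,"rx":0,"ry":0,"rz":0},{"gripper":0.8,"dx":-0.025,"dy":-0.075,"dz":0.17,"rx":0,"ry":0,"rz":0},{"gripper":0.8,"dx":-0.04,"dy":-0.12,"dz":0.17,"rx":0,"ry":0,"rz":0},{"gripper":0.8,"dx":-0.053,"dy":-0.16,"dz":0.17,"rx":0,"ry":0,"rz":0},{"gripper":0.8,"dx":-0.06,"dy":-0.183,"dz":0.17,"rx":0,"ry":0,"rz":0},{"gripper":0.8,"dx":-0.06,"dy":-0.183,"dz":0.17,"rx":0,"ry":0,"rz":0}]' 40
python3 -m jog '[{"gripper":0.8,"dx":0,"dy":0,"dz":0,"rx":0,"ry":0,"rz":0},{"gripper":0.8,"dx":0,"dy":0,"dz":0,"rx":0,"ry":0,"rz":0},{"gripper":0.8,"dx":0,"dy":0,"dz":0,"rx":0,"ry":0,"rz":0}]' 40
python3 - <<'E'
from h import *
c=read_camera("side");u,v=map(int,proj(c,[.569,.084,.13]))
cv2.imwrite("pics/g8.png",cv2.resize(c["pixels"][v-45:v+45,u-35:u+35],(560,720),interpolation=cv2.INTER_CUBIC)[:600])
E
```

```text
t: 15.9
eef_pos: [0.5669, 0.0782, 0.1776]
tool_rot: [-0.158, 0.689, -0.16, -0.689]
contact_force: [-0.2, -0.2, -1.8]
gripper_width: 0.483
t: 16.2
eef_pos: [0.5681, 0.0852, 0.1772]
tool_rot: [-0.157, 0.69, -0.156, -0.69]
contact_force: [-1.1, 0.2, -1.4]
gripper_width: 0.482
```

View pics/g8.png

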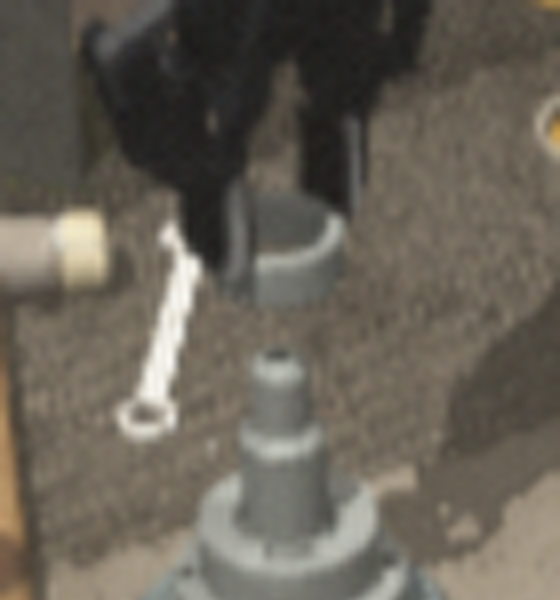

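The sleeve is held level above the nose, centred within about 1 mm. I lower it with force checks.

```bash
python3 -m jog '[{"gripper":0.8,"dx":0.001,"dy":-0.0005,"dz":-0.02,"rx":0,"ry":0,"rz":0},{"gripper":0.8,"dx":0.001,"dy":-0.0005,"dz":-0.04,"rx":0,"ry":0,"rz":0},{"gripper":0.8,"dx":0.001,"dy":-0.0005,"dz":-0.055,"rx":0,"ry":0,"rz":0},{"gripper":0.8,"dx":0.001,"dy":-0.0005,"dz":-0.06,"rx":0,"ry":0,"rz":0},{"gripper":0.8,"dx":0.001,"dy":-0.0005,"dz":-0.065,"rx":0,"ry":0,"rz":0},{"gripper":0.8,"dx":0.001,"dy":-0.0005,"dz":-0.07,"rx":0,"ry":0,"rz":0},{"gripper":0.8,"dx":0.001,"dy":-0.0005,"dz":-0.075,"rx":0,"ry":0,"rz":0},{"gripper":0.8,"dx":0.001,"dy":-0.0005,"dz":-0.075,"rx":0,"ry":0,"rz":0}]'
python3 -c "
from station import *
print(get_obs()['torque'])"
```

```text
t: 17.05
eef_pos: [0.569, 0.0835, 0.1019]
tool_rot: [-0.157, 0.689, -0.157, -0.689]
contact_force: [0.7, 1.8, -1.9]
gripper_width: 0.478
[ 0.26571302 -0.04476483 -0.04288857]
```

```bash
python3 -m jog '[{"gripper":0.8,"dx":0,"dy":0.0005,"dz":-0.005,"rx":0,"ry":0,"rz":0},{"gripper":0.8,"dx":0,"dy":0.0005,"dz":-0.01,"rx":0,"ry":0,"rz":0},{"gripper":0.8,"dx":0,"dy":0.0005,"dz":-0.015,"rx":0,"ry":0,"rz":0},{"gripper":0.8,"dx":0,"dy":0.0005,"dz":-0.0185,"rx":0,"ry":0,"rz":0},{"gripper":0.8,"dx":0,"dy":0.0005,"dz":-0.0185,"rx":0,"ry":0,"rz":0}]'
python3 -m jog '[{"gripper":0.2,"dx":0,"dy":0,"dz":0,"rx":0,"ry":0,"rz":0},{"gripper":0,"dx":0,"dy":0,"dz":0,"rx":0,"ry":0,"rz":0},{"gripper":0,"dx":0,"dy":0,"dz":0,"rx":0,"ry":0,"rz":0},{"gripper":0,"dx":0,"dy":0,"dz":0,"rx":0,"ry":0,"rz":0},{"gripper":0,"dx":0,"dy":0,"dz":0.04,"rx":0,"ry":0,"rz":0},{"gripper":0,"dx":0,"dy":0,"dz":0.08,"rx":0,"ry":0,"rz":0},{"gripper":0,"dx":0,"dy":0,"dz":0.13,"rx":0,"ry":0,"rz":0},{"gripper":0,"dx":0,"dy":0,"dz":0.13,"rx":0,"ry":0,"rz":0},{"gripper":0,"dx":0,"dy":0,"dz":0.13,"rx":0,"ry":0,"rz":0}]'
python3 - <<'E'
from h import *
c=read_camera("side");cv2.imwrite("pics/sd9.png",c["pixels"]);u,v=map(int,proj(c,[.569,.084,.09]))
a=cv2.resize(c["pixels"][v-25:v+25,u-20:u+20],(480,600),interpolation=cv2.INTER_CUBIC);cv2.imwrite("pics/g9.png",a)
P=cloud(c);Q=P[(c["range_z"]>0)];r=np.hypot(Q[:,0]-.569,Q[:,1]-.087)
for a,b in((.0175,.021),(.025,.029)):
    q=Q[(r>a)&(r<b)&(Q[:,2]<.15)&(Q[:,2]>.05)];print(np.round(np.percentile(q[:,2],[5,25,50,75,95]),4))
E
```

```text
t: 17.55
eef_pos: [0.5685, 0.0836, 0.083]
tool_rot: [0.157, -0.689, 0.157, 0.69]
contact_force: [-0.1, 0.9, -1.5]
gripper_width: 0.479
t: 18.45
eef_pos: [0.5697, 0.0836, 0.2151]
tool_rot: [-0.158, 0.691, -0.157, -0.688]
contact_force: [-0.8, -0.1, -1.1]
gripper_width: 1.007
[0.0675 0.0748 0.0809 0.0866 0.0889]
[0.0512 0.0559 0.0647 0.0692 0.0714]
```

View pics/g9.png

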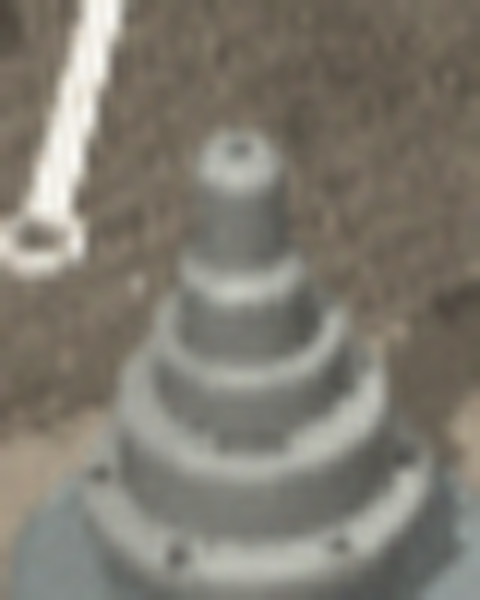

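The sleeve is home, with its top at about 0.087. Next is the bearing, and I check the heights around it first.

```bash
python3 -m jog '[{"gripper":0,"dx":0,"dy":-0.045,"dz":0,"rx":0,"ry":0,"rz":0},{"gripper":0,"dx":0,"dy":-0.09,"dz":0,"rx":0,"ry":0,"rz":0},{"gripper":0,"dx":0,"dy":-0.135,"dz":0,"rx":0,"ry":0,"rz":0},{"gripper":0,"dx":0,"dy":-0.18,"dz":0,"rx":0,"ry":0,"rz":0},{"gripper":0,"dx":-0.004,"dy":-0.225,"dz":0,"rx":0,"ry":0,"rz":0},{"gripper":0,"dx":-0.008,"dy":-0.27,"dz":0,"rx":0,"ry":0,"rz":0},{"gripper":0,"dx":-0.008,"dy":-0.31,"dz":0,"rx":0,"ry":0,"rz":0},{"gripper":0,"dx":-0.008,"dy":-0.339,"dz":0,"rx":0,"ry":0,"rz":0},{"gripper":0,"dx":-0.008,"dy":-0.339,"dz":-0.04,"rx":0,"ry":0,"rz":0},{"gripper":0,"dx":-0.008,"dy":-0.339,"dz":-0.04,"rx":0,"ry":0,"rz":0}]'
python3 -m jog '[{"gripper":0,"dx":0,"dy":0,"dz":0,"rx":0,"ry":0,"rz":0},{"gripper":0,"dx":0,"dy":0,"dz":0,"rx":0,"ry":0,"rz":0}]'
python3 - <<'E'
from h import *
# scene heights around bearing from first side pic unavailable as depth; use current side view
c=read_camera("side");Q=cloud(c)[c["range_z"]>0]
for a in np.arange(.40,.68,.04): print(round(a,2),[round(float(np.max(Q[(abs(Q[:,0]-a)<.02)&(abs(Q[:,1]-b)<.02)][:,2],initial=0)),3) for b in np.arange(-.4,-.1,.04)])
P=cloud(c)
for d in cut_out("side","bearing_mid"):
    p=P[d["mask"]&(c["range_z"]>0)];p=p[p[:,2]>.012];print(d["conf"],(p.max(0)+p.min(0))/2,np.ptp(p,axis=0))
E
```

```text
t: 19.5
eef_pos: [0.5563, -0.2549, 0.1673]
tool_rot: [0.158, -0.685, 0.157, 0.693]
contact_force: [-0.9, 0.7, -1.1]
gripper_width: 0.997
t: 19.7
eef_pos: [0.5615, -0.2544, 0.1743]
tool_rot: [-0.157, 0.69, -0.156, -0.689]
contact_force: [0.5, -0.0, -0.1]
gripper_width: 1.001
0.4 [0.07, 0.073, 0.075, 0.015, 0.031, 0.038, 0.04, 0.04]
0.44 [0.074, 0.075, 0.074, 0.008, 0.166, 0.559, 0.56, 0.174]
0.48 [0.059, 0.057, 0.0, 0.504, 0.528, 0.559, 0.008, 0.007]
0.52 [0.025, 0.019, 0.297, 0.491, 0.501, 0.553, 0.008, 0.008]
0.56 [0.029, 0.018, 0.27, 0.464, 0.466, 0.547, 0.009, 0.009]
0.6 [0.024, 0.019, 0.01, 0.025, 0.536, 0.541, 0.247, 0.009]
0.64 [0.023, 0.017, 0.012, 0.011, 0.009, 0.009, 0.011, 0.009]
0.68 [0.111, 0.112, 0.012, 0.012, 0.012, 0.01, 0.01, 0.012]
```

Run:
```python
from h import *
c=read_camera("side");Q=cloud(c)[c["range_z"]>0];Q=Q[(Q[:,1]<-.02)&(Q[:,1]>-.4)&(Q[:,2]>.185)]
for a in np.arange(.36,.66,.02):
    q=Q[abs(Q[:,0]-a)<.01];print(round(a,2),len(q),q[:,2].min().round(3) if len(q) else '')
c=read_camera("top");Q=cloud(c)[c["range_z"]>0];q=Q[(Q[:,2]>.1)&(Q[:,2]<.2)&(Q[:,1]<-.02)&(Q[:,1]>-.33)&(Q[:,0]<.53)];print(len(q),q.min(0) if len(q) else 0,q.max(0) if len(q) else 0)
```

```text
0.36 0 
0.38 0 
0.4 0 
0.42 3 0.554
0.44 40 0.538
0.46 78 0.523
0.48 109 0.503
0.5 173 0.482
0.52 514 0.231
0.54 977 0.192
0.56 762 0.191
0.58 760 0.19
0.6 315 0.192
0.62 31 0.481
0.64 0 
0.66 0 
653 [ 0.42390754 -0.22148734  0.10010255] [ 0.4443365  -0.02026379  0.17503597]
```

Clear of the box lid. I descend and grip the bearing.

```bash
python3 -m jog '[{"gripper":0,"dx":0,"dy":-0.0005,"dz":-0.045,"rx":0,"ry":0,"rz":0},{"gripper":0,"dx":0,"dy":-0.0005,"dz":-0.09,"rx":0,"ry":0,"rz":0},{"gripper":0,"dx":0,"dy":-0.0005,"dz":-0.125,"rx":0,"ry":0,"rz":0},{"gripper":0,"dx":0,"dy":-0.0005,"dz":-0.15,"rx":0,"ry":0,"rz":0},{"gripper":0,"dx":0,"dy":-0.0005,"dz":-0.165,"rx":0,"ry":0,"rz":0},{"gripper":0,"dx":0,"dy":-0.0005,"dz":-0.165,"rx":0,"ry":0,"rz":0},{"gripper":0,"dx":0,"dy":-0.0005,"dz":-0.165,"rx":0,"ry":0,"rz":0}]'
python3 -m jog '[{"gripper":0.2,"dx":0,"dy":0,"dz":0,"rx":0,"ry":0,"rz":0},{"gripper":0.3,"dx":0,"dy":0,"dz":0,"rx":0,"ry":0,"rz":0},{"gripper":0.5,"dx":0,"dy":0,"dz":0,"rx":0,"ry":0,"rz":0},{"gripper":0.5,"dx":0,"dy":0,"dz":0,"rx":0,"ry":0,"rz":0},{"gripper":0.5,"dx":0,"dy":0,"dz":0,"rx":0,"ry":0,"rz":0},{"gripper":0.5,"dx":0,"dy":0,"dz":0,"rx":0,"ry":0,"rz":0}]' 70
```

```text
t: 20.6
eef_pos: [0.5618, -0.2562, 0.0097]
tool_rot: [-0.157, 0.69, -0.157, -0.689]
contact_force: [0.1, 0.3, 0.5]
gripper_width: 0.994
t: 21.2
eef_pos: [0.5623, -0.2564, 0.0116]
tool_rot: [-0.157, 0.691, -0.157, -0.688]
contact_force: [-4.0, 2.5, 12.1]
gripper_width: 0.76
```

```bash
python3 -m jog '[{"gripper":0.5,"dx":0,"dy":0,"dz":0.02,"rx":0,"ry":0,"rz":0},{"gripper":0.5,"dx":0,"dy":0,"dz":0.06,"rx":0,"ry":0,"rz":0},{"gripper":0.5,"dx":0,"dy":0,"dz":0.11,"rx":0,"ry":0,"rz":0},{"gripper":0.5,"dx":0,"dy":0,"dz":0.16,"rx":0,"ry":0,"rz":0},{"gripper":0.5,"dx":0,"dy":0.02,"dz":0.18,"rx":0,"ry":0,"rz":0},{"gripper":0.5,"dx":0.001,"dy":0.06,"dz":0.18,"rx":0,"ry":0,"rz":0},{"gripper":0.5,"dx":0.002,"dy":0.1,"dz":0.18,"rx":0,"ry":0,"rz":0},{"gripper":0.5,"dx":0.003,"dy":0.145,"dz":0.18,"rx":0,"ry":0,"rz":0},{"gripper":0.5,"dx":0.004,"dy":0.19,"dz":0.18,"rx":0,"ry":0,"rz":0},{"gripper":0.5,"dx":0.005,"dy":0.235,"dz":0.18,"rx":0,"ry":0,"rz":0}]'
python3 -m jog '[{"gripper":0.5,"dx":0.001,"dy":0.04,"dz":0,"rx":0,"ry":0,"rz":0},{"gripper":0.5,"dx":0.002,"dy":0.08,"dz":0,"rx":0,"ry":0,"rz":0},{"gripper":0.5,"dx":0.0022,"dy":0.104,"dz":0,"rx":0,"ry":0,"rz":0},{"gripper":0.5,"dx":0.0022,"dy":0.104,"dz":0,"rx":0,"ry":0,"rz":0},{"gripper":0.5,"dx":0.0022,"dy":0.104,"dz":0,"rx":0,"ry":0,"rz":0},{"gripper":0.5,"dx":0.0022,"dy":0.104,"dz":0,"rx":0,"ry":0,"rz":0}]'
python3 - <<'E'
from h import *
c=read_camera("side");u,v=map(int,proj(c,[.569,.084,.14]));print(u,v)
cv2.imwrite("pics/g10.png",cv2.resize(c["pixels"][v-40:v+35,u-35:u+35],(560,600),interpolation=cv2.INTER_CUBIC))
E
```

```text
t: 22.2
eef_pos: [0.5654, -0.0194, 0.1894]
tool_rot: [-0.157, 0.69, -0.157, -0.689]
contact_force: [1.2, -0.4, -3.5]
gripper_width: 0.756
t: 22.8
eef_pos: [0.568, 0.0814, 0.1889]
tool_rot: [-0.157, 0.689, -0.158, -0.689]
contact_force: [1.3, -0.0, -3.9]
gripper_width: 0.757
270 189
```

View pics/g10.png

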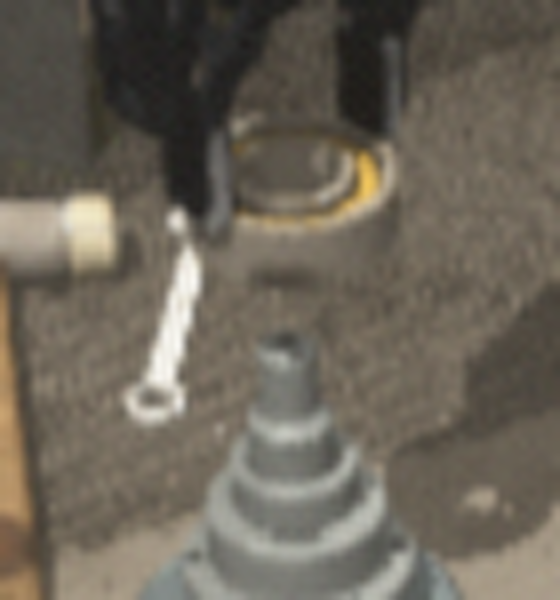

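The bearing is held level. Its right edge at column 395 puts the centre near 285 against the axis near 277, about 2 mm off. I correct that and lower.

```bash
python3 -m jog '[{"gripper":0.5,"dx":0.0025,"dy":0.002,"dz":0,"rx":0,"ry":0,"rz":0},{"gripper":0.5,"dx":0.0025,"dy":0.002,"dz":-0.02,"rx":0,"ry":0,"rz":0},{"gripper":0.5,"dx":0.0025,"dy":0.002,"dz":-0.04,"rx":0,"ry":0,"rz":0},{"gripper":0.5,"dx":0.0025,"dy":0.002,"dz":-0.058,"rx":0,"ry":0,"rz":0},{"gripper":0.5,"dx":0.0025,"dy":0.002,"dz":-0.064,"rx":0,"ry":0,"rz":0},{"gripper":0.5,"dx":0.0025,"dy":0.002,"dz":-0.067,"rx":0,"ry":0,"rz":0},{"gripper":0.5,"dx":0.0025,"dy":0.002,"dz":-0.067,"rx":0,"ry":0,"rz":0}]'
python3 -m jog '[{"gripper":0.5,"dx":0,"dy":0,"dz":-0.003,"rx":0,"ry":0,"rz":0},{"gripper":0.5,"dx":0,"dy":0,"dz":-0.006,"rx":0,"ry":0,"rz":0},{"gripper":0.5,"dx":0,"dy":0,"dz":-0.009,"rx":0,"ry":0,"rz":0},{"gripper":0.5,"dx":0,"dy":0,"dz":-0.012,"rx":0,"ry":0,"rz":0},{"gripper":0.5,"dx":0,"dy":0,"dz":-0.012,"rx":0,"ry":0,"rz":0}]'
python3 -c "
from station import *
print(get_obs()['torque'])"
```

```text
t: 23.55
eef_pos: [0.571, 0.0849, 0.122]
tool_rot: [-0.157, 0.69, -0.157, -0.689]
contact_force: [0.8, 0.4, -3.8]
gripper_width: 0.754
t: 24.05
eef_pos: [0.5703, 0.085, 0.1092]
tool_rot: [0.157, -0.689, 0.157, 0.69]
contact_force: [-0.1, -0.2, -3.5]
gripper_width: 0.754
[ 0.04553688  0.0110515  -0.03784855]
```

```bash
python3 -m jog '[{"gripper":0.5,"dx":0,"dy":0,"dz":-0.004,"rx":0,"ry":0,"rz":0},{"gripper":0.5,"dx":0,"dy":0,"dz":-0.008,"rx":0,"ry":0,"rz":0},{"gripper":0.5,"dx":0,"dy":0,"dz":-0.0105,"rx":0,"ry":0,"rz":0},{"gripper":0.5,"dx":0,"dy":0,"dz":-0.0105,"rx":0,"ry":0,"rz":0}]'
python3 -m jog '[{"gripper":0.15,"dx":0,"dy":0,"dz":0,"rx":0,"ry":0,"rz":0},{"gripper":0,"dx":0,"dy":0,"dz":0,"rx":0,"ry":0,"rz":0},{"gripper":0,"dx":0,"dy":0,"dz":0,"rx":0,"ry":0,"rz":0},{"gripper":0,"dx":0,"dy":0,"dz":0,"rx":0,"ry":0,"rz":0},{"gripper":0,"dx":0,"dy":0,"dz":0.03,"rx":0,"ry":0,"rz":0},{"gripper":0,"dx":0,"dy":0,"dz":0.07,"rx":0,"ry":0,"rz":0},{"gripper":0,"dx":0,"dy":0,"dz":0.11,"rx":0,"ry":0,"rz":0},{"gripper":0,"dx":0,"dy":0,"dz":0.11,"rx":0,"ry":0,"rz":0}]'
python3 - <<'E'
from h import *
o=get_obs();print(o["eef_pos"])
c=read_camera("side");cv2.imwrite("pics/sd11.png",c["pixels"])
P=cloud(c);Q=P[(c["range_z"]>0)];r=np.hypot(Q[:,0]-.570,Q[:,1]-.087)
for a,b in((.018,.025),(.026,.033)):
    q=Q[(r>a)&(r<b)&(Q[:,2]<.15)&(Q[:,2]>.1)];print(np.round(np.percentile(q[:,2],[5,25,50,75,95]),4),len(q))
    A=np.c_[q[:,:2],np.ones(len(q))];print("tilt",np.linalg.lstsq(A,q[:,2],rcond=None)[0][:2])
for n in("side","top"):
    c=read_camera(n);P=cloud(c)
    Q=P[c["range_z"]>0];r=np.hypot(Q[:,0]-.453,Q[:,1]-.242);q=Q[(r<.03)&(Q[:,2]>.013)&(Q[:,2]<.03)]
    if len(q):print(n,len(q),(q.max(0)+q.min(0))/2,np.ptp(q,axis=0))
c=cv2.imread("pics/top0.png")
E
```

```text
t: 24.45
eef_pos: [0.5703, 0.085, 0.0986]
tool_rot: [0.157, -0.689, 0.157, 0.69]
contact_force: [-0.6, 0.6, -4.3]
gripper_width: 0.758
t: 25.25
eef_pos: [0.5743, 0.086, 0.2154]
tool_rot: [-0.159, 0.693, -0.155, -0.686]
contact_force: [0.5, 0.2, 0.4]
gripper_width: 1.002
[0.5742925  0.08595706 0.21535956]
[0.1032 0.106  0.1076 0.1099 0.1117] 64
tilt [ 0.01469362 -0.02172253]
[0.1011 0.1054 0.1075 0.1089 0.1119] 106
tilt [ 0.01602382 -0.03275425]
side 108 [0.45332488 0.24220607 0.01767378] [0.03803798 0.04427147 0.00881162]
top 126 [0.4511072  0.23895947 0.01784335] [0.03895961 0.03983197 0.00951972]
```

The bearing top reads about 0.108 and is level, so it's home. Last is the collar.

```bash
python3 -m jog '[{"gripper":0,"dx":-0.03,"dy":0.039,"dz":0,"rx":0,"ry":0,"rz":0},{"gripper":0,"dx":-0.06,"dy":0.078,"dz":0,"rx":0,"ry":0,"rz":0},{"gripper":0,"dx":-0.09,"dy":0.117,"dz":0,"rx":0,"ry":0,"rz":0},{"gripper":0,"dx":-0.118,"dy":0.154,"dz":0,"rx":0,"ry":0,"rz":0},{"gripper":0,"dx":-0.118,"dy":0.154,"dz":-0.045,"rx":0,"ry":0,"rz":0},{"gripper":0,"dx":-0.118,"dy":0.154,"dz":-0.09,"rx":0,"ry":0,"rz":0},{"gripper":0,"dx":-0.118,"dy":0.154,"dz":-0.13,"rx":0,"ry":0,"rz":0},{"gripper":0,"dx":-0.118,"dy":0.154,"dz":-0.13,"rx":0,"ry":0,"rz":0},{"gripper":0,"dx":-0.118,"dy":0.154,"dz":-0.13,"rx":0,"ry":0,"rz":0},{"gripper":0,"dx":-0.118,"dy":0.154,"dz":-0.13,"rx":0,"ry":0,"rz":0}]'
```

```text
t: 26.4
eef_pos: [0.4537, 0.2397, 0.0807]
tool_rot: [-0.158, 0.69, -0.157, -0.689]
contact_force: [0.3, 0.5, 0.7]
gripper_width: 1.0
```

```bash
python3 -m jog '[{"gripper":0,"dx":-0.0017,"dy":0,"dz":-0.03,"rx":0,"ry":0,"rz":0},{"gripper":0,"dx":-0.0017,"dy":0,"dz":-0.06,"rx":0,"ry":0,"rz":0},{"gripper":0,"dx":-0.0017,"dy":0,"dz":-0.073,"rx":0,"ry":0,"rz":0},{"gripper":0,"dx":-0.0017,"dy":0,"dz":-0.073,"rx":0,"ry":0,"rz":0},{"gripper":0.5,"dx":-0.0017,"dy":0,"dz":-0.073,"rx":0,"ry":0,"rz":0},{"gripper":0.6,"dx":-0.0017,"dy":0,"dz":-0.073,"rx":0,"ry":0,"rz":0},{"gripper":0.8,"dx":-0.0017,"dy":0,"dz":-0.073,"rx":0,"ry":0,"rz":0},{"gripper":0.8,"dx":-0.0017,"dy":0,"dz":-0.073,"rx":0,"ry":0,"rz":0},{"gripper":0.8,"dx":-0.0017,"dy":0,"dz":-0.073,"rx":0,"ry":0,"rz":0},{"gripper":0.8,"dx":-0.0017,"dy":0,"dz":-0.073,"rx":0,"ry":0,"rz":0}]' 40
python3 -m jog '[{"gripper":0.8,"dx":0,"dy":0,"dz":0,"rx":0,"ry":0,"rz":0},{"gripper":0.8,"dx":0,"dy":0,"dz":0,"rx":0,"ry":0,"rz":0},{"gripper":0.8,"dx":0,"dy":0,"dz":0,"rx":0,"ry":0,"rz":0}]'
```

```text
t: 27.4
eef_pos: [0.4518, 0.2395, 0.0076]
tool_rot: [-0.158, 0.69, -0.157, -0.689]
contact_force: [-1.8, -1.5, 10.3]
gripper_width: 0.439
t: 27.7
eef_pos: [0.4518, 0.2395, 0.0076]
tool_rot: [-0.158, 0.69, -0.157, -0.689]
contact_force: [-0.8, -0.1, 9.7]
gripper_width: 0.437
```

```bash
python3 -m jog '[{"gripper":0.8,"dx":0,"dy":0,"dz":0.02,"rx":0,"ry":0,"rz":0},{"gripper":0.8,"dx":0,"dy":0,"dz":0.06,"rx":0,"ry":0,"rz":0},{"gripper":0.8,"dx":0,"dy":0,"dz":0.11,"rx":0,"ry":0,"rz":0},{"gripper":0.8,"dx":0,"dy":0,"dz":0.16,"rx":0,"ry":0,"rz":0},{"gripper":0.8,"dx":0.015,"dy":-0.02,"dz":0.18,"rx":0,"ry":0,"rz":0},{"gripper":0.8,"dx":0.04,"dy":-0.053,"dz":0.18,"rx":0,"ry":0,"rz":0},{"gripper":0.8,"dx":0.065,"dy":-0.086,"dz":0.18,"rx":0,"ry":0,"rz":0},{"gripper":0.8,"dx":0.09,"dy":-0.119,"dz":0.18,"rx":0,"ry":0,"rz":0},{"gripper":0.8,"dx":0.11,"dy":-0.146,"dz":0.18,"rx":0,"ry":0,"rz":0},{"gripper":0.8,"dx":0.1172,"dy":-0.1552,"dz":0.18,"rx":0,"ry":0,"rz":0}]'
python3 -m jog '[{"gripper":0.8,"dx":0,"dy":0,"dz":0,"rx":0,"ry":0,"rz":0},{"gripper":0.8,"dx":0,"dy":0,"dz":0,"rx":0,"ry":0,"rz":0},{"gripper":0.8,"dx":0,"dy":0,"dz":0,"rx":0,"ry":0,"rz":0}]'
python3 - <<'E'
from h import *
c=read_camera("side");u,v=map(int,proj(c,[.569,.084,.14]));print(u,v)
cv2.imwrite("pics/g12.png",cv2.resize(c["pixels"][v-40:v+20,u-30:u+30],(600,600),interpolation=cv2.INTER_CUBIC))
E
```

```text
t: 28.7
eef_pos: [0.5698, 0.0794, 0.1864]
tool_rot: [-0.158, 0.689, -0.159, -0.689]
contact_force: [-0.1, -1.3, -1.9]
gripper_width: 0.434
t: 29.0
eef_pos: [0.5671, 0.086, 0.1861]
tool_rot: [0.156, -0.689, 0.156, 0.69]
contact_force: [-0.5, 0.7, -1.3]
gripper_width: 0.434
270 189
```

View pics/g12.png

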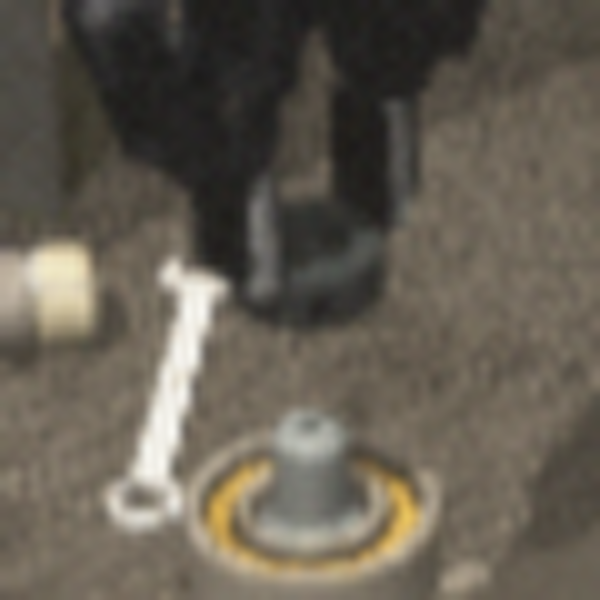

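The collar is held level. Its centre is at about column 312 against the axis at about 304, roughly 2 mm off. I correct that and lower gently over the nose.

```bash
python3 -m jog '[{"gripper":0.8,"dx":0.002,"dy":-0.001,"dz":-0.015,"rx":0,"ry":0,"rz":0},{"gripper":0.8,"dx":0.002,"dy":-0.001,"dz":-0.03,"rx":0,"ry":0,"rz":0},{"gripper":0.8,"dx":0.002,"dy":-0.001,"dz":-0.04,"rx":0,"ry":0,"rz":0},{"gripper":0.8,"dx":0.002,"dy":-0.001,"dz":-0.04,"rx":0,"ry":0,"rz":0},{"gripper":0.8,"dx":0.002,"dy":-0.001,"dz":-0.043,"rx":0,"ry":0,"rz":0},{"gripper":0.8,"dx":0.002,"dy":-0.001,"dz":-0.046,"rx":0,"ry":0,"rz":0},{"gripper":0.8,"dx":0.002,"dy":-0.001,"dz":-0.049,"rx":0,"ry":0,"rz":0},{"gripper":0.8,"dx":0.002,"dy":-0.001,"dz":-0.049,"rx":0,"ry":0,"rz":0}]'
python3 -c "
from station import *
print(get_obs()['torque'])"
```

```text
t: 29.85
eef_pos: [0.57, 0.0834, 0.137]
tool_rot: [0.157, -0.689, 0.157, 0.69]
contact_force: [0.3, 1.1, -1.1]
gripper_width: 0.434
[0.29830977 0.09247158 0.06327062]
```

```bash
python3 -m jog '[{"gripper":0.8,"dx":0,"dy":0.001,"dz":-0.004,"rx":0,"ry":0,"rz":0},{"gripper":0.8,"dx":0,"dy":0.001,"dz":-0.008,"rx":0,"ry":0,"rz":0},{"gripper":0.8,"dx":0,"dy":0.001,"dz":-0.012,"rx":0,"ry":0,"rz":0},{"gripper":0.8,"dx":0,"dy":0.001,"dz":-0.016,"rx":0,"ry":0,"rz":0},{"gripper":0.8,"dx":0,"dy":0.001,"dz":-0.0185,"rx":0,"ry":0,"rz":0},{"gripper":0.8,"dx":0,"dy":0.001,"dz":-0.0185,"rx":0,"ry":0,"rz":0}]'
python3 -c "
from station import *
print(get_obs()['torque'])"
```

```text
t: 30.45
eef_pos: [0.5699, 0.0837, 0.1181]
tool_rot: [0.157, -0.689, 0.157, 0.69]
contact_force: [-0.6, 0.1, -1.6]
gripper_width: 0.433
[ 0.0651746   0.06877139 -0.01193445]
```

Clean, with the underside about 1.5 mm above home. I release, retreat and check.

```bash
python3 -m jog '[{"gripper":0.4,"dx":0,"dy":0,"dz":0,"rx":0,"ry":0,"rz":0},{"gripper":0.2,"dx":0,"dy":0,"dz":0,"rx":0,"ry":0,"rz":0},{"gripper":0,"dx":0,"dy":0,"dz":0,"rx":0,"ry":0,"rz":0},{"gripper":0,"dx":0,"dy":0,"dz":0,"rx":0,"ry":0,"rz":0},{"gripper":0,"dx":0,"dy":0,"dz":0.03,"rx":0,"ry":0,"rz":0},{"gripper":0,"dx":0,"dy":0,"dz":0.07,"rx":0,"ry":0,"rz":0},{"gripper":0,"dx":0,"dy":0,"dz":0.12,"rx":0,"ry":0,"rz":0},{"gripper":0,"dx":0,"dy":-0.045,"dz":0.12,"rx":0,"ry":0,"rz":0},{"gripper":0,"dx":0,"dy":-0.09,"dz":0.12,"rx":0,"ry":0,"rz":0},{"gripper":0,"dx":0,"dy":-0.135,"dz":0.12,"rx":0,"ry":0,"rz":0}]'
python3 -m jog '[{"gripper":0,"dx":0,"dy":-0.045,"dz":0,"rx":0,"ry":0,"rz":0},{"gripper":0,"dx":0,"dy":-0.09,"dz":0,"rx":0,"ry":0,"rz":0},{"gripper":0,"dx":0,"dy":-0.12,"dz":0,"rx":0,"ry":0,"rz":0},{"gripper":0,"dx":0,"dy":-0.12,"dz":0,"rx":0,"ry":0,"rz":0},{"gripper":0,"dx":0,"dy":-0.12,"dz":0,"rx":0,"ry":0,"rz":0}]'
python3 - <<'E'
from h import *
a=[]
for n,dz,o in(("side",.09,(.570,.087)),("top",.09,(.569,.084))):
    c=read_camera(n);u,v=map(int,proj(c,[.569,.084,dz]))
    a.append(cv2.resize(c["pixels"][v-25:v+25,u-20:u+20],(400,500),interpolation=cv2.INTER_CUBIC))
    Q=cloud(c)[c["range_z"]>0];r=np.hypot(Q[:,0]-o[0],Q[:,1]-o[1])
    for nm,lo,hi,z0 in(("collar 125",.012,.018,.115),("bearing 109",.022,.033,.095),("flange 45",.034,.038,.035)):
        q=Q[(r>lo)&(r<hi)&(Q[:,2]>z0)&(Q[:,2]<z0+.025)]
        if len(q):A=np.c_[q[:,:2]-o,np.ones(len(q))];print(n,nm,len(q),np.round(np.percentile(q[:,2],[25,50,75]),4),"tilt",np.linalg.lstsq(A,q[:,2],rcond=None)[0][:2].round(3))
cv2.imwrite("pics/fin.png",np.hstack(a))
E
```

```text
t: 31.45
eef_pos: [0.5702, -0.0525, 0.2395]
tool_rot: [-0.157, 0.69, -0.157, -0.689]
contact_force: [-0.4, 0.3, -0.2]
gripper_width: 0.999
t: 31.95
eef_pos: [0.57, -0.1716, 0.2386]
tool_rot: [0.158, -0.689, 0.158, 0.689]
contact_force: [-0.1, 1.1, -0.2]
gripper_width: 0.997
side collar 125 63 [0.1201 0.1246 0.1266] tilt [ 0.094 -0.181]
side bearing 109 133 [0.1042 0.1067 0.1088] tilt [ 0.013 -0.05 ]
side flange 45 81 [0.0415 0.0451 0.0468] tilt [ 0.022 -0.056]
top collar 125 88 [0.1241 0.1257 0.1271] tilt [-0.021  0.008]
top bearing 109 290 [0.1044 0.1064 0.1088] tilt [ 0.002 -0.011]
top flange 45 67 [0.0445 0.0456 0.0467] tilt [0.019 0.011]
```

View pics/fin.png

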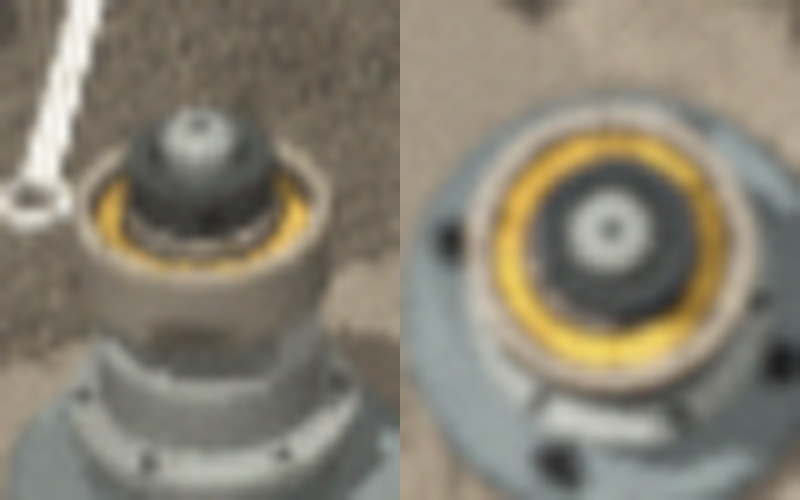

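The finished stack stands square in both views. The collar (200,175) sits on the bearing, over the sleeve and hub, and the nose shows through. I hand in.

```bash
python3 -c "
from station import *
print(hand_in())"
```

```text
the job is handed in; nothing more can be done
None
```

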